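Demagnetise the spanners

TASK

Lift the oil can by its handle off the plate of the demagnetiser and stand it upright in the middle of the drip pan; then lay every spanner from the black rubber mat on the plate, flat and side by side, wholly on the plate. When all of them lie there, turn the selector to the two-dot mark, then back to the off bar, with the spanners still on the plate, and only then put all the spanners back on the mat, flat and side by side. Never tip the oil can, and leave the meter and the bottle where they are.

Things in the scene. Friction and masses are not known exactly. Their poses are not given: they have to be found in the camera images.
- plate (a point): centre of the upper face of the demagnetiser's bare rimless steel plate, 200 mm (x) by 260 mm (y), 56 mm above the bench, on a fixed grey housing 320 x 270 mm whose top is 6 mm lower. x points along the housing away from the robot, to the selector; z up. The housing reaches 5 mm past the plate at the sides and near end, 115 mm at the far end.
- selector (a joint): selector angle in rad, 0 to 2.094. 0 = off (pointer at the white bar, along +x of plate), growing clockwise from above: one-dot mark 0.698, two-dot mark 1.396, three-dot mark 2.094. Within 0.15 of a mark is set to it. No spring, no clicks: friction (0.05 N m) holds it where it is left. It starts between 0 and 0.6.
- selector_grip (a point): grip point of the selector on its vertical axis, 156 mm beyond plate along the x of plate. The knob is a 56 mm black disc with a straight bar grip across it, 53 mm long, 14 mm wide, its top 7 mm above this point, 32 mm tall; this point's x lies along the bar and turns with it; the white pointer line is on the -x half.
- can: red oil can: round body of 100 mm diameter, shoulder at 70 mm, filler cap to 108 mm; about 0.3 to 0.6 kg. It starts on the plate. Origin: centre of its underside, z up. A short brass spout leans out towards +x, to 79 mm from the axis and 123 mm high.
- can_handle (a point): middle of the straight black top bar of the can's arch handle, on the can's axis 150 mm above its underside; the bar lies along y, 80 mm long, 12 mm wide (x) and 12 mm high; 36 mm of free space below it, above the filler cap, and the two 10 x 6 mm legs stand at y = +-37 mm.
- pan_in (a point): centre of the inner floor of the fixed square dark steel drip pan, 170 x 170 mm inside, rim 13 mm above this floor and floor 5 mm above the bench; empty at the start; it stands on one side of the demagnetiser, either left or right.
- mat_top (a point): centre of the upper face of the fixed black rubber tool mat, 210 mm (x) by 270 mm (y), 4 mm thick, lying on the bench on the other side of the demagnetiser than the pan. The spanners start on it, side by side 80 mm apart, lying roughly along its x; z up.
- spanner_a: a bare steel combination spanner 130 mm long; flat shank 13 mm wide and 8 mm thick; open jaw at +x and ring at -x, each 25 mm wide and 10 mm thick. Origin: middle of its length, on the underside when it lies flat; x along its length, z up. About 130 g. May be absent (None).
- spanner_b: a bare steel combination spanner 150 mm long; flat shank 14 mm wide and 8 mm thick; open jaw at +x and ring at -x, each 28 mm wide and 10 mm thick. Origin: middle of its length, on the underside when it lies flat; x along its length, z up. About 150 g. May be absent (None).
- spanner_c: a bare steel combination spanner 170 mm long; flat shank 15 mm wide and 8 mm thick; open jaw at +x and ring at -x, each 31 mm wide and 10 mm thick. Origin: middle of its length, on the underside when it lies flat; x along its length, z up. About 170 g. May be absent (None).
- meter: red multimeter lying on the bench on the right, beyond mat or pan, 85 x 150 x 35 mm; origin under its centre. To be left alone.
- bottle: green glass bottle, 68 mm diameter, 200 mm high, standing on the bench on the left; origin under its centre. To be left alone.
Things that resemble listed ones, but are neither listed nor needed, are in the scene too. Of the things shaped like the can, the red one is meant. What is shaped like the spanner_c but red is not meant.

How it is judged:
By the outcome, as a careful person would: the job done as asked, in the order asked, and still so for the second after the job is handed in, with the robot touching nothing.
Of spanner_a, spanner_b, spanner_c only 2 to 3 are there at a start; the rules pass over those that are not, and their reading is None.
At some moment in a run one of spanner_a, spanner_b, spanner_c may be knocked a few centimetres aside while the robot is not near it.
It also fails if it takes over 210 s, if anything falls off the work surface, if the arm or the gripper's body presses on something with over 40 N, if the wrist force passes 120 N, or if a joint passes its speed limit or range.

ROBOT

A 6-joint arm with a two-finger parallel gripper is mounted at the origin on the work surface. World frame = base frame: x ahead of the robot, y to its left, z up, the work surface at z = 0. Lengths are in mm, angles in rad, forces in N, time in s.
With the tool pointing down it reaches from about 300 to 775 mm from the base axis. Payload 14.6 kg.
Tool frame: the origin (TCP) lies midway between the tips of the shut fingers; the grasp point (between the pads) lies 19 mm behind it (manip.grasp_offset is the distance from the TCP to the grasp point, in mm); z points along the fingers, y is the line along which they close (so a half turn about z gives the same grasp; the last joint's range is limited). The gripper opens to 94 mm and grips with 3 to 60 N. Pads are 16 mm wide; open, the fingers measure 119 mm over their backs; the gripper's body (75 mm by 177 mm) begins 78 mm behind the grasp point.
Start: joints at [-1.278, 0.3, 1.521, -0, 1.321, -0.067], TCP at [193.64, -514.774, 205.446] pointing down, gripper open.
Joint ranges: [-3.03, 3.03], [-0.79, 2.21], [0.23, 2.52], [-1.04, 4.18], [0, 3.07], [-2.55, 2.55]. Speed limits (rad/s): [2.22, 2.22, 2.57, 3.14, 3.14, 3.14].

INTERFACE

Orientations are given as [roll, pitch, yaw] about the fixed x, y, z axes, in that order (R = Rz(yaw) Ry(pitch) Rx(roll)).
In Python, from cell import manip, viewer gives the robot as it stands. The module is installed in compiled form; this text tells all that it offers.
- The arm moves only by the tool move_arm, never from a script. Its argument "moves" is a list of rows, each a list of 4 numbers: the shift along the tool's x, y, z in m, then the turn about the tool's z in rad. A call has 1 to 12 rows; each row is the pose to reach, as a shift and turn from the pose commanded when the call began, along the tool's axes at that moment; what a row does not reach only later rows make up. A row lasts 1/10 s, in which the tool goes at most 50 mm and 8.59 degrees, less where a joint would pass 70% of its speed; a pose out of reach is approached as far as the arm can. A call with a gripper value outside its range is refused whole. "jaw" is the finger opening in m, from 0 to 0.094, set as the call begins (left out, the last holds). The fingers move at their own pace and stop on an object; "squeeze" is the grip in N (left out, the last holds). Time passes only in rows, so rows that repeat a pose let the fingers close. It gives the time, the measured TCP pose, the force, the opening and the grip force at its end, in the units of the state.
- manip.read_state(): the state, without advancing time (a new reading comes with each control period).
- viewer.camera(name): name is "side" or "top" or "wrist"; returns a dict with "frame" (400x640x3 uint8, blue, green, red), "z_map" (400x640 float32, mm along the optical axis (not along the pixel's ray), 0 where there is no reading), "fx", "fy", "cx", "cy" (pixels), "D" ([k1, k2, p1, p2, k3] as OpenCV has them; the pictures are not rectified), "origin" and "orientation" of the camera in the world. Camera axes: x right, y down, z forward; pixel columns grow to the right and rows downward; lengths in mm; the calibration is good to about 2 mm. A picture is of the moment at which its call begins.
- manip.sign_off(): hands the job in; it is judged then, once.
The state is a dict: "clock": time; "joints": joint angles; "qd": joint speeds; "effort": joint torques, N m; "eef_pos": TCP position; "eef_rot": TCP orientation; "wrist_force": force on the tool from outside, world axes, zero at the start; "moment": the same for the moment, N m; "finger_gap": finger opening in mm; "finger_force": force on a finger pad.
Only numpy, scipy, OpenCV 4.12 (cv2) and the standard library are available. Lean on these libraries where they do the work, as an engineer would, in place of code of your own. Each camera call takes 0.05 s, during which the arm holds its last target. There are 200 camera calls.

## Working session

There is one attempt and no reset: what is moved stays moved. The work goes in short steps, Python scripts to look and compute and a tool call to move; the robot and the scene stay as the last step left them, time stands still between calls to the robot, and variables do not carry over. Pictures are saved under pics/ and viewed, at most 14 in all, crops included, and the job is handed in when it is done.

Besides the shell and the picture viewer there is one more tool, called after ">>>" by a JSON object that holds its "name" and its "arguments", one argument or row to a line. move_arm: Moves the arm, as the interface text tells. Its arguments: {"type":"object","properties":{"moves":{"type":"array"},"jaw":{"type":"number"},"squeeze":{"type":"number"}},"required":["moves"]}

```bash
mkdir -p pics
cat > h.py <<'E'
import numpy as np, cv2
from scipy.spatial.transform import Rotation as R
from cell import manip, viewer
def rot(o):
    o=np.array(o,float)
    return o if o.shape==(3,3) else (R.from_quat(o).as_matrix() if o.size==4 else R.from_euler('xyz',o).as_matrix())
def K(c): return np.array([[c['fx'],0,c['cx']],[0,c['fy'],c['cy']],[0,0,1.]])
def ray(c,px):
    u=cv2.undistortPoints(np.array(px,float).reshape(-1,1,2),K(c),np.array(c['D'],float)).reshape(-1,2)
    return np.c_[u,np.ones(len(u))]
def at_z(c,px,z):   # intersect with height z
    d=ray(c,px)@rot(c['orientation']).T; o=np.array(c['origin'],float)
    return o+d*((np.asarray(z)-o[2])/d[:,2])[:,None]
def at_depth(c,px):
    px=np.array(px).reshape(-1,2).astype(int); r=ray(c,px)
    return (r*c['z_map'][px[:,1],px[:,0]][:,None])@rot(c['orientation']).T+np.array(c['origin'])
def cloud(c):
    v,u=np.mgrid[:400,:640]; px=np.c_[u.ravel(),v.ravel()]
    return at_depth(c,px).reshape(400,640,3)
E
python3 - <<'E'
from h import *
for n in('top','side','wrist'):
    c=viewer.camera(n); cv2.imwrite(f'pics/{n}0.png',c['frame']); print(n,c['origin'],c['orientation'],c['fx'],c['D'])
    np.save(f'{n}0.npy',c,allow_pickle=True)
print(manip.read_state(), manip.grasp_offset)
E
```

```text
top [ 326.54262172  -98.37476266 1627.41235966] [-3.01287087  0.00751671 -1.57899902] 442.48227225491866 [-0.09148512  0.          0.          0.          0.        ]
side [  439.94123679 -1053.76955054   854.55164454] [-2.20406666  0.01309567 -0.11069147] 403.02927104775847 [-0.07983378  0.          0.          0.          0.        ]
wrist [ 257.81832674 -490.47173348  383.00824636] [ 2.89819511e+00  2.69263357e-03 -1.21098625e+00] 328.3117814712156 [-0.04749296  0.          0.          0.          0.        ]
{'clock': 0.15, 'joints': array([-1.27760522e+00,  3.00327373e-01,  1.52142397e+00, -2.22892903e-05,
        1.32071167e+00, -6.65995475e-02]), 'qd': array([ 8.58093152e-05, -1.05961999e-03, -2.15618174e-03,  6.48478922e-04,
        1.19140519e-04,  2.07720494e-04]), 'effort': array([ 2.10992694e-03, -5.31951034e+01, -3.52819419e+01,  7.08380551e-02,
        2.35905068e-02, -4.49066943e-05]), 'eef_pos': array([ 193.57762589, -514.59653298,  205.03163736]), 'eef_rot': array([-3.14072278e+00, -3.63797141e-05,  3.59796163e-01]), 'wrist_force': array([-0.14262916, -0.13458146, -0.27924062]), 'moment': array([-0.01941563, -0.01365005, -0.0042037 ]), 'finger_force': 0.0, 'finger_gap': 94.53550745058045} 18.8
```

View pics/top0.png

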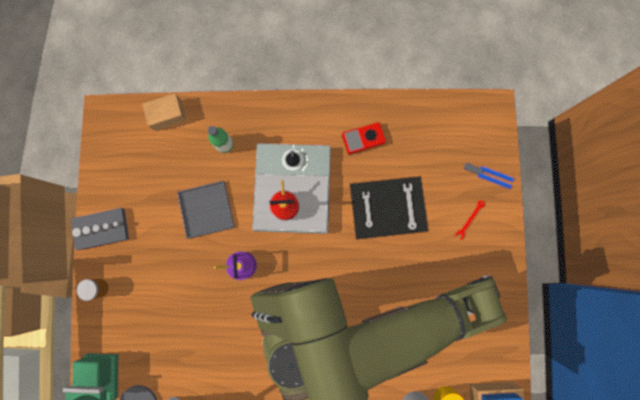

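View pics/side0.png

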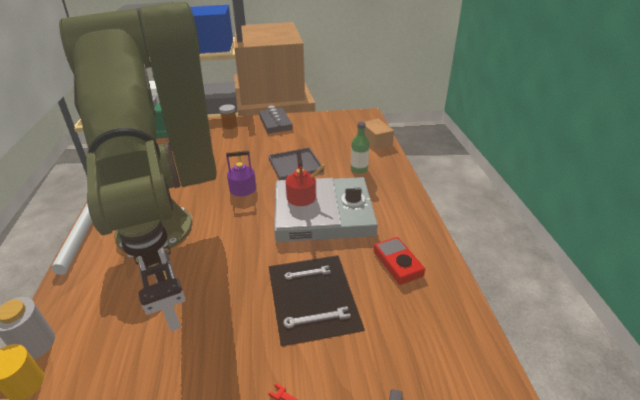

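The top view shows two can-like things: the red can at (284,205), which is the one meant, and a purple can at (241,265). It also shows three spanner-like things: steel at (367,210) and (410,205) on the mat, both meant, and a red one at (470,219), which is a decoy. The pan is on the left at (207,209) and the selector at (293,158). Next I'll check this in a close crop.

Run:
```python
from h import *
c=np.load('top0.npy',allow_pickle=True).item()
f=c['frame'][130:250,240:440]; cv2.imwrite('pics/crop0.png',cv2.resize(f,None,fx=4,fy=4,interpolation=cv2.INTER_CUBIC))
P=cloud(c)
def rep(name,m):
    n,l,s,ce=cv2.connectedComponentsWithStats(m.astype(np.uint8))
    for i in np.argsort(-s[1:,4])[:3]+1:
        if s[i,4]<30: continue
        q=P[l==i]; r=cv2.minAreaRect(q[:,:2].astype(np.float32))
        print(name,ce[i].round(1),s[i,4],'med z',np.median(q[:,2]).round(1),'rect',np.round(r[0],1),np.round(r[1],1),round(r[2],1))
z=P[...,2];x=P[...,0];y=P[...,1]
rep('plate',(z>52.5)&(z<62)&(x>300)&(x<800)&(abs(y)<400))
rep('housing',(z>40)&(z<62)&(x>300)&(x<800)&(abs(y)<400))
g=c['frame'].max(2)
reg=(x>300)&(x<800)&(y<-100)&(y>-480)&(z<25)
rep('mat',reg&(g<60)); 
rep('span',reg&(c['frame'].min(2)>110))
rep('handle',(z>140)&(z<170)&(x>350)&(x<620)&(y>-100)&(y<100))
rep('canred',(c['frame'][...,2]>150)&(c['frame'][...,1]<60)&(z>20)&(y>-100))
rep('pan',(c['frame'].max(2)<110)&(z<25)&(x>380)&(x<650)&(y>90)&(y<400))
rep('panrim',(z<28)&(z>13)&(x>380)&(x<650)&(y>90)&(y<400))
print('z samples', at_depth(c,[[207,209],[391,209],[240,200],[268,190],[285,150],[293,158]]).round(1))
```

```text
plate [292.1 198.5] 2709 med z 56.1 rect [558.   14.3] [265.9 297.4] 87.2
housing [292.2 186.3] 5531 med z 53.1 rect [568.2  14.5] [272.7 321.3] 87.5
housing [369.9 134. ] 72 med z 42.7 rect [ 763.5 -274.7] [51.8 42.2] 33.5
housing [226.6 146.9] 39 med z 50.8 rect [720.1 254.7] [21.6 62.8] 36.8
mat [387.6 207.6] 3053 med z 3.5 rect [ 496.2 -341. ] [199.6 262.4] 5.9
span [409.4 206.3] 252 med z 11.1 rect [ 498.7 -417.7] [169.6  30.5] 5.0
span [367.3 209.2] 169 med z 12.4 rect [ 489.5 -263.5] [126.6  26.4] 6.0
handle [283.1 207.2] 139 med z 149.1 rect [481.   33.5] [33.  73.1] 2.9
handle [281.9 197.1] 61 med z 145.6 rect [519.7  39.2] [18.6 54.7] 2.6
canred [282.7 211.2] 236 med z 136.9 rect [470.9  36.7] [85.1 43.7] 84.0
canred [281.9 196.2] 103 med z 140.6 rect [441.5 -32.8] [257.4  61.4] 43.1
pan [209.  209.7] 1847 med z 4.5 rect [494.1 331.8] [178.2 174.7] 13.3
panrim [230.1 214.4] 44 med z 17.3 rect [478.4 241.7] [106.  12.] 8.1
z samples [[ 4.948e+02  3.311e+02  5.000e+00]
 [ 4.894e+02 -3.512e+02  3.000e-01]
 [ 5.280e+02  2.089e+02  1.000e-01]
 [ 5.572e+02  9.810e+01  5.110e+01]
 [ 7.025e+02  3.650e+01  5.790e+01]
 [ 6.657e+02  5.300e+00  8.850e+01]]
```

View pics/crop0.png

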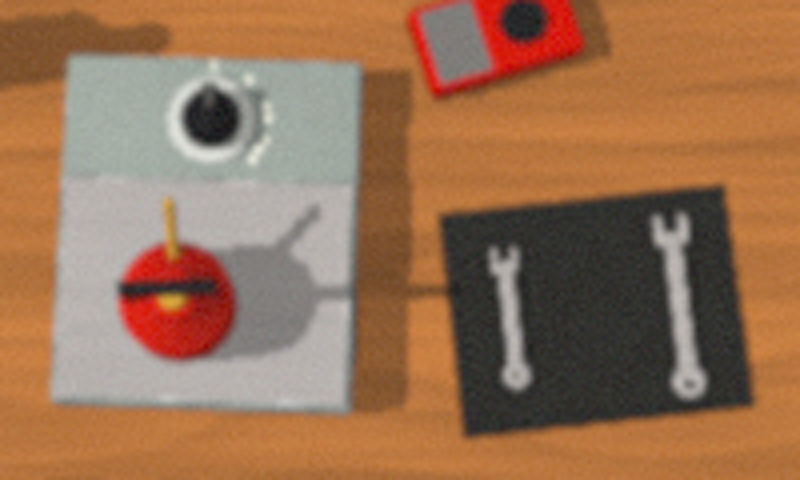

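The crop confirms the picture. The red can is on the plate, with its handle bar from crop (122,290) to (215,287) and its spout up. There are two steel spanners, a at (512,320) and c at (680,305). The selector is at (211,115), with its pointer near the off bar.

```bash
cat >> h.py <<'E'
def plan(wps, start=None):
    """wps: list of (x,y,z,yaw) TCP targets; prints tool-frame shifts, each from the previous one"""
    s=manip.read_state()
    cur=np.r_[s['eef_pos'],s['eef_rot'][2]] if start is None else np.array(start,float)
    for w in wps:
        w=np.array(w,float); d=w[:3]-cur[:3]; a=cur[3]
        dx=d[0]*np.cos(a)+d[1]*np.sin(a); dy=d[0]*np.sin(a)-d[1]*np.cos(a); dz=-d[2]
        t=-((w[3]-a+np.pi)%(2*np.pi)-np.pi)
        print(w.round(3),'->',np.round([dx/1e3,dy/1e3,dz/1e3],4),round(t,4),'rows>=',max(np.linalg.norm(d)/50,abs(t)/.15).round(1)); cur=w
E
python3 - <<'E'
from h import *
c=np.load('top0.npy',allow_pickle=True).item()
p=at_z(c,[[270.5,202.5],[293.75,201.75],[282.5,214]],[212,212,56.]);print(p.round(1), p[:2].mean(0))
hp=p[:2].mean(0)
s=manip.read_state();p0=s['eef_pos']
plan([(p0[0],p0[1],310,s['eef_rot'][2]),(hp[0]-20,hp[1],310,1.571)])
E
```

```text
[[492.8  69.7 212. ]
 [494.5  -5.4 212. ]
 [469.4  45.1  56. ]] [493.66308298  32.13649638 212.        ]
[ 1.93578e+02 -5.14597e+02  3.10000e+02  3.60000e-01] -> [ 0.     0.    -0.105] -0.0 rows>= 2.1
[473.663  32.136 310.      1.571] -> [ 0.4546 -0.4131 -0.    ] -1.2112 rows>= 12.3
```

>>> {"name": "move_arm", "arguments": {
  "moves": [
    [0,0,-0.05,0],
    [0,0,-0.105,0],
    [0.04,-0.036,-0.105,-0.1],
    [0.08,-0.072,-0.105,-0.21],
    [0.12,-0.108,-0.105,-0.32],
    [0.155,-0.14,-0.105,-0.42],
    [0.19,-0.172,-0.105,-0.52],
    [0.225,-0.204,-0.105,-0.63],
    [0.26,-0.236,-0.105,-0.74],
    [0.295,-0.268,-0.105,-0.85],
    [0.33,-0.3,-0.105,-0.95],
    [0.365,-0.332,-0.105,-1.05]
  ],
  "jaw": 0.05,
  "squeeze": 40
}}

```text
clock: 1.35
eef_pos: [418.8, -73.5, 310.5]
eef_rot: [3.141, 0.0, 1.414]
wrist_force: [0.5, -1.0, -0.0]
finger_gap: 49.9
finger_force: 0.0
```

>>> {"name": "move_arm", "arguments": {
  "moves": [
    [0,0,0,0]
  ]
}}

```text
clock: 1.45
eef_pos: [419.6, -71.4, 310.2]
eef_rot: [-3.141, -0.001, 1.419]
wrist_force: [0.3, -0.3, 0.1]
finger_gap: 49.8
finger_force: 0.0
```

Run:
```python
from h import *
print(manip.read_state()['eef_pos'],manip.read_state()['eef_rot'],manip.read_state()['finger_gap'])
plan([(475,32,310,1.53)])
```

```text
[419.62907103 -71.40687105 310.18483457] [-3.14117565e+00 -7.74203777e-04  1.41905818e+00] 49.83641103640064
[475.    32.   310.     1.53] -> [0.1106 0.0391 0.0002] -0.1109 rows>= 2.3
```

>>> {"name": "move_arm", "arguments": {
  "moves": [
    [0.037,0.013,0,-0.04],
    [0.074,0.026,0,-0.08],
    [0.11,0.039,0,-0.11],
    [0.11,0.039,0,-0.11],
    [0.11,0.039,0,-0.11]
  ]
}}

```text
clock: 1.95
eef_pos: [474.4, 26.6, 310.0]
eef_rot: [-3.141, 0.0, 1.52]
wrist_force: [-0.1, -0.2, 0.0]
finger_gap: 49.6
finger_force: 0.0
```

Run:
```python
from h import *
c=viewer.camera('wrist'); np.save('w1.npy',c,allow_pickle=True)
P=cloud(c); z=P[...,2]
m=(z>198)&(z<222)&(c['frame'].max(2)<90)
n,l,s,ce=cv2.connectedComponentsWithStats(m.astype(np.uint8))
for i in range(1,n):
    if s[i,4]>100:
        q=P[l==i]; r=cv2.minAreaRect(q[:,:2].astype(np.float32)); print(ce[i],s[i,4],np.median(q[:,2]),r)
print(manip.read_state()['eef_pos'],manip.read_state()['eef_rot'])
cv2.imwrite('pics/w1.png',c['frame'])
```

```text
[336.55758078 181.52195526] 1207 210.5310155072537 ((492.4662170410156, 38.05217361450195), (11.786078453063965, 79.70126342773438), 1.0287750959396362)
[474.23628093  26.1208057  310.24716954] [-3.14105480e+00  2.36775408e-04  1.51899082e+00]
```

View pics/w1.png

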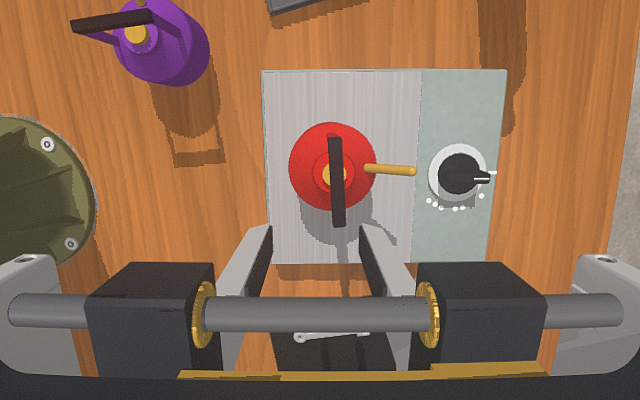

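The wrist view shows the handle bar from (334,137) to (339,227), the spout towards (415,171), and the housing corners at about (262,70), (507,70), (487,263) and (272,263). The bar measures 11.8 x 79.7 mm with its top at 210.5 mm, which fits the description.

Run:
```python
from h import *
c=np.load('w1.npy',allow_pickle=True).item()
print(at_z(c,[[262,70],[507,70],[487,263],[272,263]],50.).round(1))
P=cloud(c);z=P[...,2]
for n,a,b in(('house',47,53.5),('plate',54.2,58),):
    m=(z>a)&(z<b)&(P[...,0]>350); n_,l,s,ce=cv2.connectedComponentsWithStats(cv2.morphologyEx(m.astype(np.uint8),cv2.MORPH_OPEN,np.ones((3,3))))
    i=1+np.argmax(s[1:,4]); q=P[l==i]; print(n,s[i],np.median(q[:,2]),cv2.minAreaRect(q[:,:2].astype(np.float32)))
m=(z>75)&(z<90)&(P[...,0]>600); q=P[m]; print('knobbar',len(q),np.median(q,0),cv2.minAreaRect(q[:,:2].astype(np.float32)))
print('pointer',at_z(c,[[478,178],[489,178]],82.).round(1))
plan([(492.5,38,240,1.588),(492.5,38,187,1.588),(492.5,38,285,1.588)])
cv2.imwrite('pics/w1knob.png',cv2.resize(c['frame'][125:225,400:520],None,fx=5,fy=5,interpolation=cv2.INTER_CUBIC))
```

```text
[[ 412.   155.9   50. ]
 [ 725.   142.4   50. ]
 [ 717.9 -125.4   50. ]
 [ 403.1 -108.3   50. ]]
house [  410    69    98   195 12178] 48.69024192456126 ((664.2738647460938, 11.713668823242188), (268.26519775390625, 114.42838287353516), 87.66556549072266)
plate [381  73  40  59 482] 55.06427750922177 ((592.99462890625, 106.357666015625), (59.837501525878906, 53.09249496459961), 68.46247100830078)
knobbar 141 [646.93765075  18.67131431  83.17448779] ((661.7645263671875, 12.521637916564941), (14.344810485839844, 50.0450325012207), 87.47549438476562)
pointer [[679.2   9.5  82. ]
 [693.5   8.9  82. ]]
[492.5    38.    240.      1.588] -> [0.0128 0.0176 0.0702] -0.069 rows>= 1.5
[492.5    38.    187.      1.588] -> [0.    0.    0.053] -0.0 rows>= 1.1
[492.5    38.    285.      1.588] -> [ 0.     0.    -0.098] -0.0 rows>= 2.0
```

View pics/w1knob.png

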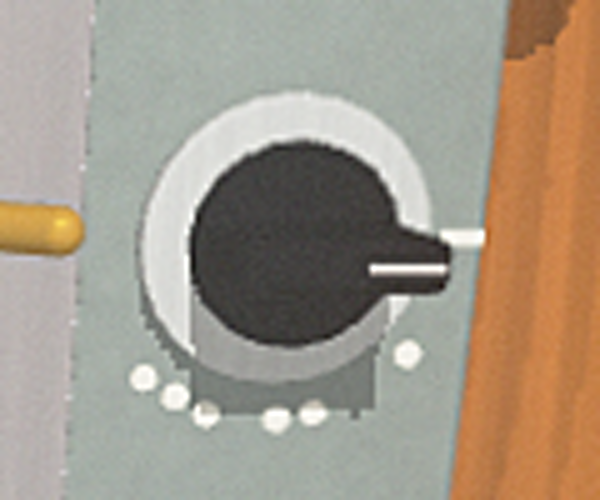

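The knob close-up shows the pointer line at crop (410,268), a little clockwise of the white off bar at (462,237). The dot marks follow clockwise. Now I'll grasp the handle.

>>> {"name": "move_arm", "arguments": {
  "moves": [
    [0.006,0.009,0.03,-0.035],
    [0.013,0.0176,0.065,-0.069],
    [0.013,0.0176,0.07,-0.069],
    [0.013,0.0176,0.07,-0.069]
  ]
}}

```text
clock: 2.4
eef_pos: [492.3, 37.9, 240.7]
eef_rot: [-3.14, 0.0, 1.587]
wrist_force: [0.5, -0.4, 0.4]
finger_gap: 49.9
finger_force: 0.0
```

>>> {"name": "move_arm", "arguments": {
  "moves": [
    [0,0,0.02,0],
    [0,0,0.04,0],
    [0,0,0.053,0],
    [0,0,0.053,0]
  ]
}}

```text
clock: 2.8
eef_pos: [492.5, 38.4, 187.5]
eef_rot: [-3.141, 0.0, 1.588]
wrist_force: [0.2, -0.6, 1.2]
finger_gap: 50.0
finger_force: 0.0
```

>>> {"name": "move_arm", "arguments": {
  "moves": [
    [0,0,0,0],
    [0,0,0,0],
    [0,0,0,0],
    [0,0,0,0],
    [0,0,0,0],
    [0,0,0,0]
  ],
  "jaw": 0,
  "squeeze": 45
}}

```text
clock: 3.4
eef_pos: [493.0, 38.9, 187.7]
eef_rot: [3.141, 0.0, 1.589]
wrist_force: [1.0, 0.7, 1.2]
finger_gap: 11.5
finger_force: 45.0
```

>>> {"name": "move_arm", "arguments": {
  "moves": [
    [0,0,-0.005,0],
    [0,0,-0.015,0],
    [0,0,-0.03,0],
    [0,0,-0.045,0],
    [0,0,-0.055,0],
    [0,0,-0.06,0],
    [0,0,-0.06,0]
  ]
}}

```text
clock: 4.1
eef_pos: [492.8, 38.9, 247.9]
eef_rot: [3.141, 0.0, 1.589]
wrist_force: [0.4, -0.0, -4.0]
finger_gap: 11.3
finger_force: 45.0
```

Run:
```python
from h import *
c=viewer.camera('top'); np.save('top1.npy',c,allow_pickle=True)
P=cloud(c); x,y,z=P[...,0],P[...,1],P[...,2]
f=c['frame']
cv2.imwrite('pics/top1.png',np.hstack([cv2.resize(f[170:250,160:340],None,fx=4,fy=4,interpolation=cv2.INTER_CUBIC)]))
c=viewer.camera('wrist'); np.save('w2.npy',c,allow_pickle=True); P=cloud(c);x,y,z=P[...,0],P[...,1],P[...,2]
for a,b in((2,8),(12,22)):
    m=((z>a)&(z<b)&(x>370)&(x<620)&(y>210)&(y<460)).astype(np.uint8); n,l,s,ce=cv2.connectedComponentsWithStats(m)
    for i in range(1,n):
        if s[i,4]>150: print(a,ce[i],s[i,4],np.median(P[l==i],0),cv2.minAreaRect(P[l==i][:,:2].astype(np.float32)))
st=manip.read_state(); print(st['eef_pos'],st['wrist_force'],st['moment'],st['finger_gap'])
```

```text
[492.53649344  38.87336356 246.91159004] [-0.95512411 -0.5149297  -4.22456338] [-0.04797128 -0.05250973  0.01468905] 11.495965256036651
```

View pics/top1.png

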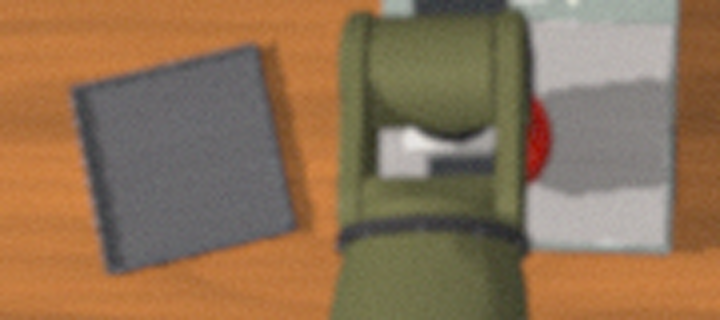

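The picture shows the can held clear and the pan's rim corners at crop (72,88), (255,45), (296,228) and (110,272).

Run:
```python
from h import *
c=np.load('top1.npy',allow_pickle=True).item()
p=at_z(c,np.array([[72,88],[255,45],[296,228],[110,272]])/4+[160,170],18.);print(p.round(1),p.mean(0),np.linalg.norm(np.diff(p,axis=0),axis=1))
w=np.load('w1.npy',allow_pickle=True).item()
m=p.mean(0); plan([(m[0],m[1],247,1.588),(m[0],m[1],136.5,1.588)])
```

```text
[[557.8 438.7  18. ]
 [596.4 267.3  18. ]
 [426.6 226.2  18. ]
 [387.2 397.8  18. ]] [491.98821793 332.49796049  18.        ] [175.68426934 174.71159435 176.11291797]
[491.988 332.498 247.      1.588] -> [ 2.936e-01  4.700e-03 -1.000e-04] 0.0008 rows>= 5.9
[491.988 332.498 136.5     1.588] -> [0.     0.     0.1105] -0.0 rows>= 2.2
```

>>> {"name": "move_arm", "arguments": {
  "moves": [
    [0.008,0,0,0],
    [0.025,0,0,0],
    [0.055,0,0,0],
    [0.09,0.001,0,0],
    [0.125,0.002,0,0],
    [0.16,0.002,0,0],
    [0.195,0.003,0,0],
    [0.23,0.003,0,0],
    [0.26,0.003,0,0],
    [0.28,0.003,0,0],
    [0.29,0.003,0,0],
    [0.293,0.003,0,0]
  ]
}}

```text
clock: 5.4
eef_pos: [490.1, 332.7, 246.8]
eef_rot: [-3.141, 0.0, 1.59]
wrist_force: [-0.2, -0.2, -3.1]
finger_gap: 11.7
finger_force: 45.0
```

>>> {"name": "move_arm", "arguments": {
  "moves": [
    [0,0,0,0],
    [0,0,0.01,0],
    [0,0,0.03,0],
    [0,0,0.055,0],
    [0,0,0.08,0],
    [0,0,0.095,0],
    [0,0,0.1,0],
    [0,0,0.103,0],
    [0,0,0.104,0],
    [0,0,0.104,0]
  ]
}}

```text
clock: 6.4
eef_pos: [490.8, 331.9, 144.1]
eef_rot: [3.141, -0.001, 1.589]
wrist_force: [-0.0, -0.5, -3.1]
finger_gap: 11.7
finger_force: 45.0
```

>>> {"name": "move_arm", "arguments": {
  "moves": [
    [0,0,0.002,0],
    [0,0,0.004,0],
    [0,0,0.005,0],
    [0,0,0.006,0],
    [0,0,0.006,0]
  ]
}}

```text
clock: 6.9
eef_pos: [490.4, 331.9, 137.3]
eef_rot: [-3.141, 0.0, 1.589]
wrist_force: [-0.3, -0.4, -3.9]
finger_gap: 11.5
finger_force: 45.0
```

>>> {"name": "move_arm", "arguments": {
  "moves": [
    [0,0,0.0005,0],
    [0,0,0.001,0],
    [0,0,0.001,0]
  ]
}}

```text
clock: 7.2
eef_pos: [490.6, 332.0, 136.6]
eef_rot: [3.141, -0.0, 1.589]
wrist_force: [0.6, 0.5, -2.0]
finger_gap: 11.1
finger_force: 45.0
```

>>> {"name": "move_arm", "arguments": {
  "moves": [
    [0,0,0.0005,0],
    [0,0,0.0007,0],
    [0,0,0.0007,0]
  ]
}}

```text
clock: 7.5
eef_pos: [490.9, 332.0, 136.5]
eef_rot: [3.14, -0.001, 1.589]
wrist_force: [1.3, -1.1, 5.0]
finger_gap: 11.3
finger_force: 45.0
```

>>> {"name": "move_arm", "arguments": {
  "moves": [
    [0,0,0,0],
    [0,0,0,0],
    [0,0,0,0],
    [0,0,0,0],
    [0,0,0,0]
  ],
  "jaw": 0.05
}}

```text
clock: 8.0
eef_pos: [490.4, 331.9, 135.6]
eef_rot: [-3.141, 0.0, 1.589]
wrist_force: [-0.2, 0.2, 0.8]
finger_gap: 47.8
finger_force: 0.0
```

>>> {"name": "move_arm", "arguments": {
  "moves": [
    [0,0,-0.01,0],
    [0,0,-0.03,0],
    [0,0,-0.06,0],
    [0,0,-0.1,0],
    [0,0,-0.14,0],
    [0,0,-0.18,0],
    [0,0,-0.2,0],
    [0,0,-0.2,0]
  ]
}}

```text
clock: 8.8
eef_pos: [490.8, 332.2, 339.7]
eef_rot: [3.137, -0.003, 1.589]
wrist_force: [-0.3, -0.8, -0.7]
finger_gap: 50.2
finger_force: 0.0
```

Run:
```python
from h import *
c=viewer.camera('wrist'); np.save('w3.npy',c,allow_pickle=True)
P=cloud(c); z=P[...,2]
m=(z>145)&(z<172)&(c['frame'].max(2)<90)
n,l,s,ce=cv2.connectedComponentsWithStats(m.astype(np.uint8))
for i in range(1,n):
    if s[i,4]>100:
        q=P[l==i]; print(ce[i],s[i,4],np.median(q[:,2]),cv2.minAreaRect(q[:,:2].astype(np.float32)))
cv2.imwrite('pics/w3.png',c['frame'])
# both spanners, fresh from the top
plan([(430,-200,300,0.1)])
```

```text
[314.50710227 180.01846591] 704 159.54354594121438 ((489.6142883300781, 331.1983337402344), (10.266877174377441, 79.63825225830078), 1.1629315614700317)
[ 4.3e+02 -2.0e+02  3.0e+02  1.0e-01] -> [-0.5308 -0.0701  0.037 ] 1.4888 rows>= 10.7
```

View pics/w3.png

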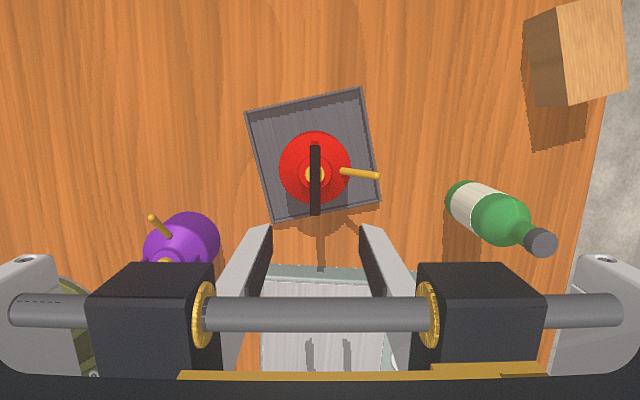

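The can stands upright at (314,175) in the pan. The handle top is at 160 mm, and the handle centre at (489.6, 331.2) is within 3 mm of the pan centre. Next I'll go over the mat.

>>> {"name": "move_arm", "arguments": {
  "moves": [
    [-0.03,0,0,0.1],
    [-0.07,-0.005,0,0.24],
    [-0.11,-0.01,0,0.38],
    [-0.155,-0.015,0,0.52],
    [-0.2,-0.02,0,0.66],
    [-0.245,-0.025,0,0.8],
    [-0.29,-0.03,0,0.94],
    [-0.335,-0.035,0,1.08],
    [-0.38,-0.04,0,1.22],
    [-0.425,-0.045,0,1.36],
    [-0.47,-0.05,0,1.49],
    [-0.51,-0.055,0,1.49]
  ],
  "jaw": 0.05
}}

```text
clock: 10.05
eef_pos: [443.7, -180.9, 334.4]
eef_rot: [-3.141, 0.002, 0.094]
wrist_force: [-0.5, -0.2, 1.0]
finger_gap: 50.1
finger_force: 0.0
```

>>> {"name": "move_arm", "arguments": {
  "moves": [
    [0,0.04,0,0],
    [-0.005,0.08,0,0],
    [-0.01,0.12,0,0],
    [-0.015,0.15,0,0],
    [-0.018,0.165,0,0],
    [-0.018,0.165,0,0],
    [-0.018,0.165,0,0]
  ]
}}

```text
clock: 10.75
eef_pos: [443.1, -344.0, 335.4]
eef_rot: [-3.141, 0.0, 0.099]
wrist_force: [0.4, 0.2, 0.6]
finger_gap: 50.6
finger_force: 0.0
```

```bash
cat >> h.py <<'E'
def spanners(c,zlo,zhi,xl,yl,thr=95):
    P=cloud(c); f=c['frame']; x,y,z=P[...,0],P[...,1],P[...,2]
    m=(z>zlo)&(z<zhi)&(x>xl[0])&(x<xl[1])&(y>yl[0])&(y<yl[1])&(f.min(2)>thr)
    n,l,s,ce=cv2.connectedComponentsWithStats(m.astype(np.uint8))
    for i in range(1,n):
        if s[i,4]>150:
            q=P[l==i]; r=cv2.minAreaRect(q[:,:2].astype(np.float32)); b=cv2.boxPoints(r)
            e=[b[1]-b[0],b[2]-b[1]]; e=max(e,key=np.linalg.norm); e=e*np.sign(e[0])
            print('spanner px',ce[i].round(),s[i,4],'z',np.median(q[:,2]).round(1),'c',np.round(r[0],1),'size',np.round(r[1],1),'yaw',round(float(np.arctan2(e[1],e[0])),3))
E
python3 - <<'E'
from h import *
c=viewer.camera('wrist'); np.save('w4.npy',c,allow_pickle=True)
s=manip.read_state(); print(s['eef_pos'],s['eef_rot'])
spanners(c,6,20,(350,700),(-520,-180))
f=c['frame'];P=cloud(c);m=((f.max(2)<80)&(P[...,2]<12)&(P[...,0]>330)&(P[...,0]<640)).astype(np.uint8)
n,l,st,ce=cv2.connectedComponentsWithStats(m); i=1+np.argmax(st[1:,4]); print('mat',st[i],np.median(P[l==i],0),cv2.minAreaRect(P[l==i][:,:2].astype(np.float32)))
cv2.imwrite('pics/w4.png',f)
E
```

```text
[ 443.28203201 -343.72704818  335.72279636] [-3.14130261e+00 -3.98585315e-05  9.97259309e-02]
spanner px [367. 130.] 1299 z 11.7 c [ 493.2 -416.8] size [168.6  30.5] yaw 0.102
spanner px [263. 128.] 865 z 12.0 c [ 484.3 -260.2] size [127.5  24.1] yaw 0.093
mat [  233    61   162   134 11716] [ 496.91708473 -338.07232809    2.8122673 ] ((488.1854248046875, -336.7584228515625), (200.88104248046875, 242.93943786621094), 5.772078037261963)
```

View pics/w4.png

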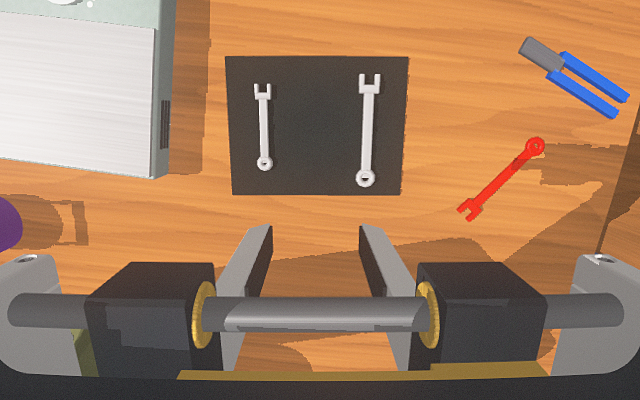

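The view shows the mat with corners at (226,57), (409,57), (402,195) and (233,195). Spanner a is at (263,128) and c at (367,130). The red decoy at (505,180) is off the mat. Measured sizes of 127x24 and 169x30 mm match a and c, so b is absent.

Run:
```python
from h import *
c=np.load('w4.npy',allow_pickle=True).item()
p=at_z(c,[[226,57],[409,57],[402,195],[233,195]],4.);print(p.round(1),p.mean(0))
plan([(493,-417,100,.1),(493,-417,5.5,.1),(493,-417,200,.1),(507,-32,200,-.042),(507,-32,58,-.042),(507,-32,250,-.042)])
```

```text
[[ 581.3 -198.     4. ]
 [ 607.8 -464.4    4. ]
 [ 401.3 -486.8    4. ]
 [ 374.3 -217.3    4. ]] [ 491.17450121 -341.63063641    4.        ]
[ 4.93e+02 -4.17e+02  1.00e+02  1.00e-01] -> [0.0422 0.0779 0.2357] -0.0003 rows>= 5.0
[ 4.93e+02 -4.17e+02  5.50e+00  1.00e-01] -> [0.     0.     0.0945] -0.0 rows>= 1.9
[ 4.93e+02 -4.17e+02  2.00e+02  1.00e-01] -> [ 0.      0.     -0.1945] -0.0 rows>= 3.9
[ 5.07e+02 -3.20e+01  2.00e+02 -4.20e-02] -> [ 0.0524 -0.3817 -0.    ] 0.142 rows>= 7.7
[ 5.07e+02 -3.20e+01  5.80e+01 -4.20e-02] -> [ 0.    -0.     0.142] -0.0 rows>= 2.8
[ 5.07e+02 -3.20e+01  2.50e+02 -4.20e-02] -> [ 0.    -0.    -0.192] -0.0 rows>= 3.8
```

>>> {"name": "move_arm", "arguments": {
  "moves": [
    [0.01,0.02,0.04,0],
    [0.02,0.04,0.08,0],
    [0.03,0.06,0.12,0],
    [0.042,0.078,0.16,0],
    [0.042,0.078,0.2,0],
    [0.042,0.078,0.235,0],
    [0.042,0.078,0.27,0],
    [0.042,0.078,0.3,0],
    [0.042,0.078,0.318,0],
    [0.042,0.078,0.325,0],
    [0.042,0.078,0.325,0]
  ]
}}

```text
clock: 11.9
eef_pos: [492.9, -417.5, 10.7]
eef_rot: [-3.141, 0.0, 0.1]
wrist_force: [-0.8, 0.7, -0.4]
finger_gap: 49.7
finger_force: 0.0
```

>>> {"name": "move_arm", "arguments": {
  "moves": [
    [0,0,0.003,0],
    [0,0,0.005,0],
    [0,0,0.005,0]
  ]
}}

```text
clock: 12.2
eef_pos: [492.7, -418.5, 6.3]
eef_rot: [3.141, -0.0, 0.099]
wrist_force: [-0.6, -0.3, -0.0]
finger_gap: 49.8
finger_force: 0.0
```

>>> {"name": "move_arm", "arguments": {
  "moves": [
    [0,0,0.0005,0],
    [0,0,0.0005,0],
    [0,0,0.0005,0],
    [0,0,0.0005,0],
    [0,0,0.0005,0],
    [0,0,0.0005,0]
  ],
  "jaw": 0,
  "squeeze": 30
}}

```text
clock: 12.8
eef_pos: [492.5, -418.4, 5.3]
eef_rot: [-3.142, -0.0, 0.099]
wrist_force: [-0.2, 0.5, 0.6]
finger_gap: 14.4
finger_force: 30.0
```

>>> {"name": "move_arm", "arguments": {
  "moves": [
    [0,0,-0.01,0],
    [0,0,-0.03,0],
    [0,0,-0.06,0],
    [0,0,-0.1,0],
    [0,0,-0.14,0],
    [0,0,-0.175,0],
    [0,0,-0.195,0],
    [0,0,-0.195,0]
  ]
}}

```text
clock: 13.6
eef_pos: [493.2, -419.1, 204.1]
eef_rot: [3.137, -0.004, 0.099]
wrist_force: [0.1, 0.4, -1.7]
finger_gap: 14.4
finger_force: 30.0
```

Run:
```python
from h import *
plan([(507,-32,200,-.042),(507,-32,63,-.042)])
```

```text
[ 5.07e+02 -3.20e+01  2.00e+02 -4.20e-02] -> [ 0.0519 -0.3838  0.0041] 0.1408 rows>= 7.7
[ 5.07e+02 -3.20e+01  6.30e+01 -4.20e-02] -> [ 0.    -0.     0.137] -0.0 rows>= 2.7
```

>>> {"name": "move_arm", "arguments": {
  "moves": [
    [0.004,-0.025,0,0.01],
    [0.01,-0.065,0,0.03],
    [0.016,-0.11,0,0.045],
    [0.022,-0.155,0,0.06],
    [0.028,-0.2,0,0.075],
    [0.034,-0.245,0,0.09],
    [0.04,-0.29,0,0.105],
    [0.045,-0.33,0,0.12],
    [0.049,-0.36,0,0.13],
    [0.052,-0.378,0,0.141],
    [0.052,-0.384,0,0.141],
    [0.052,-0.384,0,0.141]
  ]
}}

```text
clock: 14.8
eef_pos: [506.0, -31.0, 199.4]
eef_rot: [-3.142, 0.001, -0.041]
wrist_force: [-0.4, 0.2, -1.1]
finger_gap: 14.5
finger_force: 30.0
```

>>> {"name": "move_arm", "arguments": {
  "moves": [
    [0,0,0.02,0],
    [0,0,0.05,0],
    [0,0,0.09,0],
    [0,0,0.12,0],
    [0,0,0.132,0],
    [0,0,0.136,0],
    [0,0,0.137,0],
    [0,0,0.137,0]
  ]
}}

```text
clock: 15.6
eef_pos: [507.1, -31.5, 64.5]
eef_rot: [3.141, -0.002, -0.042]
wrist_force: [-0.1, 0.7, -1.4]
finger_gap: 14.9
finger_force: 30.0
```

>>> {"name": "move_arm", "arguments": {
  "moves": [
    [0,0,0.001,0],
    [0,0,0.002,0],
    [0,0,0.003,0],
    [0,0,0.004,0],
    [0,0,0.0045,0],
    [0,0,0.0045,0]
  ]
}}

```text
clock: 16.2
eef_pos: [506.3, -31.2, 58.7]
eef_rot: [-3.142, 0.0, -0.042]
wrist_force: [-0.2, 0.1, -1.4]
finger_gap: 14.6
finger_force: 30.0
```

>>> {"name": "move_arm", "arguments": {
  "moves": [
    [0,0,0.0005,0],
    [0,0,0.001,0],
    [0,0,0.0015,0],
    [0,0,0.0015,0]
  ]
}}

```text
clock: 16.6
eef_pos: [506.4, -31.2, 57.2]
eef_rot: [3.142, 0.0, -0.042]
wrist_force: [-0.0, -0.8, -1.5]
finger_gap: 14.8
finger_force: 30.0
```

>>> {"name": "move_arm", "arguments": {
  "moves": [
    [0,0,0,0],
    [0,0,0,0],
    [0,0,0,0],
    [0,0,0,0],
    [0,0,0,0]
  ],
  "jaw": 0.05
}}

```text
clock: 17.1
eef_pos: [506.4, -31.2, 57.3]
eef_rot: [-3.142, -0.0, -0.042]
wrist_force: [0.3, -0.1, 0.1]
finger_gap: 49.3
finger_force: 0.0
```

>>> {"name": "move_arm", "arguments": {
  "moves": [
    [0,0,-0.01,0],
    [0,0,-0.03,0],
    [0,0,-0.06,0],
    [0,0,-0.1,0],
    [0,0,-0.14,0],
    [0,0,-0.18,0],
    [0,0,-0.22,0],
    [0,0,-0.26,0],
    [-0.03,0.01,-0.28,0],
    [-0.06,0.03,-0.28,0],
    [-0.06,0.03,-0.28,0]
  ]
}}

```text
clock: 18.2
eef_pos: [443.1, -59.7, 339.2]
eef_rot: [3.141, -0.003, -0.043]
wrist_force: [0.8, 0.5, -0.1]
finger_gap: 50.0
finger_force: 0.0
```

Run:
```python
from h import *
c=viewer.camera('wrist'); np.save('w5.npy',c,allow_pickle=True)
s=manip.read_state(); print(s['eef_pos'],s['eef_rot'])
spanners(c,3,20,(350,700),(-520,-180))
P=cloud(c);z=P[...,2]
spanners(c,60,72,(380,640),(-150,160))
cv2.imwrite('pics/w5.png',c['frame'])
```

```text
[444.22631203 -59.13496787 338.69498177] [ 3.14118485e+00 -2.34869888e-03 -4.36123954e-02]
spanner px [445. 127.] 915 z 11.3 c [ 484.2 -258.9] size [131.4  27.2] yaw 0.064
spanner px [292. 116.] 1667 z 63.9 c [508.4 -30.7] size [ 30.1 168.1] yaw -0.052
```

View pics/w5.png

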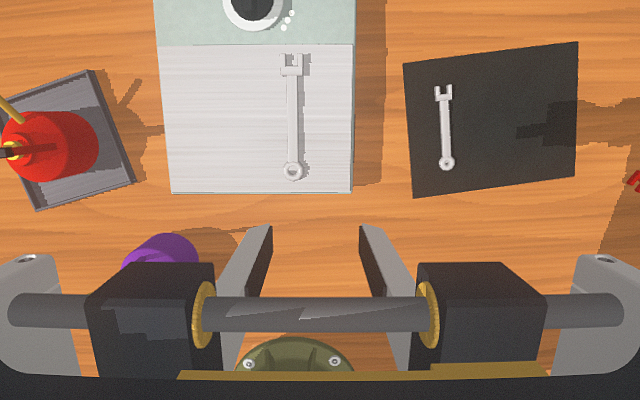

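Spanner c lies flat on the plate, from pixel (293,54) to (293,180), inside the plate's rows 44 to 191. Spanner a is unmoved at (445,127), and the can stands in the pan. Next is spanner a.

Run:
```python
from h import *
c=np.load('w5.npy',allow_pickle=True).item()
print(at_z(c,[[293,44],[293,191]],56.).round(1))
plan([(484,-259.5,340,.085),(484,-259.5,10.5,.085),(484,-259.5,5,.085),(484,-259.5,200,.085),(511,68,200,-.042)])
```

```text
[[604.8 -37.2  56. ]
 [407.2 -25.7  56. ]]
[ 4.840e+02 -2.595e+02  3.400e+02  8.500e-02] -> [ 0.0485  0.1984 -0.0013] -0.1286 rows>= 4.1
[ 4.840e+02 -2.595e+02  1.050e+01  8.500e-02] -> [0.     0.     0.3295] -0.0 rows>= 6.6
[ 4.840e+02 -2.595e+02  5.000e+00  8.500e-02] -> [0.     0.     0.0055] -0.0 rows>= 0.1
[ 4.840e+02 -2.595e+02  2.000e+02  8.500e-02] -> [ 0.     0.    -0.195] -0.0 rows>= 3.9
[ 5.11e+02  6.80e+01  2.00e+02 -4.20e-02] -> [ 0.0547 -0.324  -0.    ] 0.127 rows>= 6.6
```

>>> {"name": "move_arm", "arguments": {
  "moves": [
    [0.01,0.04,0,-0.03],
    [0.02,0.08,0,-0.06],
    [0.03,0.12,0,-0.09],
    [0.04,0.16,0,-0.11],
    [0.048,0.19,0.02,-0.129],
    [0.0485,0.1984,0.06,-0.129],
    [0.0485,0.1984,0.105,-0.129],
    [0.0485,0.1984,0.15,-0.129],
    [0.0485,0.1984,0.195,-0.129],
    [0.0485,0.1984,0.235,-0.129],
    [0.0485,0.1984,0.26,-0.129],
    [0.0485,0.1984,0.26,-0.129]
  ]
}}

```text
clock: 19.45
eef_pos: [484.2, -257.7, 73.9]
eef_rot: [-3.138, 0.005, 0.087]
wrist_force: [-0.1, 0.5, -0.1]
finger_gap: 49.9
finger_force: 0.0
```

Run:
```python
from h import *
plan([(484,-259.5,5.3,.085)])
```

```text
[ 4.840e+02 -2.595e+02  5.300e+00  8.500e-02] -> [-0.0003  0.0018  0.0686] 0.0021 rows>= 1.4
```

>>> {"name": "move_arm", "arguments": {
  "moves": [
    [0,0.0015,0.03,0],
    [0,0.0015,0.05,0],
    [0,0.0015,0.06,0],
    [0,0.0015,0.066,0],
    [0,0.0015,0.066,0],
    [0,0.0015,0.066,0]
  ]
}}

```text
clock: 20.05
eef_pos: [486.0, -260.7, 12.4]
eef_rot: [3.141, -0.001, 0.087]
wrist_force: [-0.4, 0.6, -0.1]
finger_gap: 49.6
finger_force: 0.0
```

>>> {"name": "move_arm", "arguments": {
  "moves": [
    [-0.001,0,0.004,0],
    [-0.001,0,0.007,0],
    [-0.001,0,0.007,0]
  ]
}}

```text
clock: 20.35
eef_pos: [484.4, -260.6, 4.3]
eef_rot: [3.141, -0.0, 0.087]
wrist_force: [-0.7, -0.4, -0.0]
finger_gap: 50.3
finger_force: 0.0
```

>>> {"name": "move_arm", "arguments": {
  "moves": [
    [0,0,0,0],
    [0,0,0,0],
    [0,0,0,0],
    [0,0,0,0],
    [0,0,0,0],
    [0,0,0,0]
  ],
  "jaw": 0,
  "squeeze": 30
}}

```text
clock: 20.95
eef_pos: [484.5, -260.5, 4.3]
eef_rot: [3.141, -0.0, 0.087]
wrist_force: [0.9, -0.4, 1.5]
finger_gap: 12.8
finger_force: 30.2
```

>>> {"name": "move_arm", "arguments": {
  "moves": [
    [0,0,-0.01,0],
    [0,0,-0.03,0],
    [0,0,-0.06,0],
    [0,0,-0.1,0],
    [0,0,-0.14,0],
    [0,0,-0.175,0],
    [0,0,-0.195,0],
    [0,0,-0.195,0]
  ]
}}

```text
clock: 21.75
eef_pos: [485.1, -260.9, 202.4]
eef_rot: [3.139, -0.004, 0.087]
wrist_force: [0.0, 0.1, -2.2]
finger_gap: 12.8
finger_force: 30.0
```

Run:
```python
from h import *
plan([(508,68,200,-.042),(508,68,63,-.042)])
```

```text
[ 5.08e+02  6.80e+01  2.00e+02 -4.20e-02] -> [ 0.0513 -0.3257  0.0024] 0.1288 rows>= 6.6
[ 5.08e+02  6.80e+01  6.30e+01 -4.20e-02] -> [ 0.    -0.     0.137] -0.0 rows>= 2.7
```

>>> {"name": "move_arm", "arguments": {
  "moves": [
    [0.004,-0.025,0,0.01],
    [0.01,-0.065,0,0.03],
    [0.017,-0.11,0,0.045],
    [0.024,-0.155,0,0.06],
    [0.031,-0.2,0,0.08],
    [0.038,-0.24,0,0.1],
    [0.044,-0.28,0,0.115],
    [0.049,-0.305,0,0.129],
    [0.051,-0.32,0,0.129],
    [0.051,-0.325,0,0.129],
    [0.051,-0.325,0,0.129]
  ]
}}

```text
clock: 22.85
eef_pos: [506.8, 67.4, 198.7]
eef_rot: [3.141, 0.001, -0.042]
wrist_force: [-0.3, -0.2, -0.3]
finger_gap: 12.9
finger_force: 30.0
```

>>> {"name": "move_arm", "arguments": {
  "moves": [
    [0,0,0.02,0],
    [0,0,0.05,0],
    [0,0,0.09,0],
    [0,0,0.12,0],
    [0,0,0.132,0],
    [0,0,0.136,0],
    [0,0,0.137,0],
    [0,0,0.137,0],
    [0,0,0.137,0]
  ]
}}

```text
clock: 23.75
eef_pos: [507.7, 67.7, 63.4]
eef_rot: [-3.141, -0.002, -0.042]
wrist_force: [0.7, 0.8, -0.8]
finger_gap: 12.3
finger_force: 30.0
```

>>> {"name": "move_arm", "arguments": {
  "moves": [
    [0,0,0.001,0],
    [0,0,0.002,0],
    [0,0,0.003,0],
    [0,0,0.004,0],
    [0,0,0.0045,0],
    [0,0,0.0045,0]
  ]
}}

```text
clock: 24.35
eef_pos: [507.0, 67.7, 57.6]
eef_rot: [3.142, 0.0, -0.042]
wrist_force: [-0.6, -1.4, -1.9]
finger_gap: 12.4
finger_force: 30.0
```

>>> {"name": "move_arm", "arguments": {
  "moves": [
    [0,0,0.0005,0],
    [0,0,0.001,0],
    [0,0,0.001,0],
    [0,0,0.001,0]
  ]
}}

```text
clock: 24.75
eef_pos: [507.0, 67.7, 56.7]
eef_rot: [3.142, 0.0, -0.042]
wrist_force: [-0.2, 0.3, -0.6]
finger_gap: 12.5
finger_force: 30.0
```

>>> {"name": "move_arm", "arguments": {
  "moves": [
    [0,0,0,0],
    [0,0,0,0],
    [0,0,0,0],
    [0,0,0,0],
    [0,0,0,0]
  ],
  "jaw": 0.05
}}

```text
clock: 25.25
eef_pos: [507.0, 67.7, 56.8]
eef_rot: [-3.142, -0.0, -0.042]
wrist_force: [-0.5, -0.7, -1.4]
finger_gap: 48.1
finger_force: 0.0
```

>>> {"name": "move_arm", "arguments": {
  "moves": [
    [0,0,-0.01,0],
    [0,0,-0.03,0],
    [0,0,-0.06,0],
    [0,0,-0.1,0],
    [0,0,-0.14,0],
    [0,0,-0.18,0],
    [0.005,0.02,-0.22,0],
    [0.02,0.04,-0.24,0],
    [0.03,0.055,-0.24,0],
    [0.03,0.055,-0.24,0],
    [0.03,0.055,-0.24,0]
  ]
}}

```text
clock: 26.35
eef_pos: [534.2, 11.6, 295.5]
eef_rot: [-3.141, 0.002, -0.043]
wrist_force: [-0.2, 0.2, 0.3]
finger_gap: 49.9
finger_force: 0.0
```

Run:
```python
from h import *
c=viewer.camera('wrist'); np.save('w6.npy',c,allow_pickle=True)
s=manip.read_state(); print(s['eef_pos'],s['eef_rot'])
spanners(c,60,72,(380,640),(-150,160))
P=cloud(c);x,y,z=P[...,0],P[...,1],P[...,2]
m=(z>76)&(z<90)&(x>620)&(x<710)&(y>-40)&(y<60)&(c['frame'].max(2)<120); q=P[m]; print('knob',m.sum(),q.mean(0),cv2.minAreaRect(q[:,:2].astype(np.float32)))
f=c['frame']; h=cv2.resize(f[0:220,150:450],None,fx=2.6,fy=2.6,interpolation=cv2.INTER_CUBIC); cv2.imwrite('pics/w6.png',h); print(h.shape)
```

```text
[534.10397115  11.89253905 295.6210422 ] [-3.14144210e+00  2.13538672e-03 -4.21736502e-02]
spanner px [350. 185.] 1756 z 63.9 c [507.8 -31.2] size [ 30.6 168.8] yaw -0.044
spanner px [273. 188.] 1070 z 64.0 c [507.8  67.9] size [ 24.2 128.6] yaw -0.045
knob 34 [654.88511435  16.27988745  87.75496962] ((658.889404296875, 12.45528793334961), (13.371260643005371, 44.80357360839844), 87.57562255859375)
(572, 780, 3)
```

View pics/w6.png

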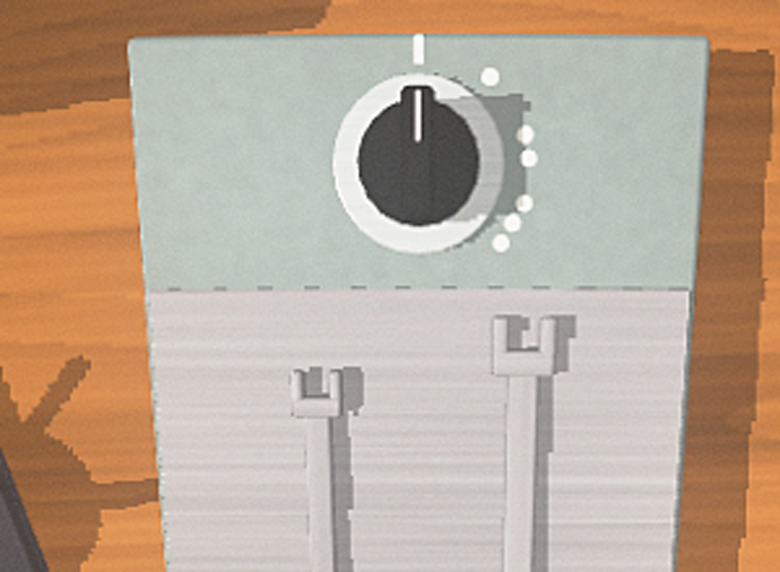

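Both spanners lie flat on the plate with margin: c at (507.8,-31.2) and a at (507.8,67.9). The knob is at crop (418,161) with its pointer in line with the off bar. I'll take a closer look from over the knob to get its axis.

>>> {"name": "move_arm", "arguments": {
  "moves": [
    [0.02,0,0.03,0],
    [0.05,0,0.07,0],
    [0.07,0,0.09,0],
    [0.075,0,0.1,0],
    [0.075,0,0.1,0],
    [0.075,0,0.1,0]
  ]
}}

```text
clock: 27.0
eef_pos: [609.2, 8.7, 197.9]
eef_rot: [-3.142, -0.001, -0.042]
wrist_force: [-0.1, 0.3, -0.0]
finger_gap: 50.0
finger_force: 0.0
```

Run:
```python
from h import *
c=viewer.camera('wrist'); np.save('w7.npy',c,allow_pickle=True)
s=manip.read_state(); print(s['eef_pos'],s['eef_rot'])
P=cloud(c);x,y,z=P[...,0],P[...,1],P[...,2]
b=(x>610)&(x<720)&(y>-50)&(y<70)&(c['frame'].max(2)<110)
print(np.histogram(z[b],bins=np.arange(48,92,3)))
for lo,hi in((76,90),(54,74)):
    m=b&(z>lo)&(z<hi); q=P[m]
    if m.sum()>20: print(lo,m.sum(),np.median(q,0),cv2.minAreaRect(q[:,:2].astype(np.float32)),cv2.minEnclosingCircle(q[:,:2].astype(np.float32)))
u=np.argwhere(b); print(u.min(0),u.max(0))
r0,c0=u.min(0)-15;r1,c1=u.max(0)+15; r0=max(r0,0)
h=cv2.resize(c['frame'][r0:r1,c0:c1],None,fx=4,fy=4,interpolation=cv2.INTER_CUBIC); cv2.imwrite('pics/w7.png',h); print(r0,c0,h.shape)
```

```text
[609.39041644   8.59676277 198.45426145] [-3.14156492e+00 -2.09103016e-03 -4.19083952e-02]
(array([   0,    1,    0,    1, 1069,  689,    0,    0,    0,    0,    0,
          0,    0,    7]), array([48, 51, 54, 57, 60, 63, 66, 69, 72, 75, 78, 81, 84, 87, 90]))
54 1759 [664.22938461   4.27413851  62.78990591] ((663.955810546875, 11.695432662963867), (54.68431091308594, 51.85503387451172), 87.37689208984375) ((663.4639892578125, 11.661467552185059), 27.563323974609375)
[13  0] [399 639]
0 -15 (1600, 60, 3)
```

View pics/w7.png

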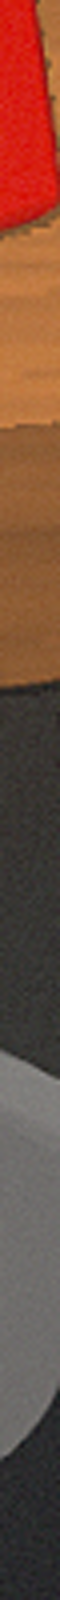

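That crop came out badly; it only shows bits of the red meter and the gripper. The depth data is good though: the knob disc is at z 63, centre (663.7, 11.7), radius 27.6, which fits 56 mm. I'll check the bar numerically.

Run:
```python
from h import *
c=np.load('w7.npy',allow_pickle=True).item()
P=cloud(c);x,y,z=P[...,0],P[...,1],P[...,2]
b=(np.hypot(x-663.7,y-11.7)<40)&(z>40)
print(np.histogram(z[b],bins=np.arange(44,110,4)))
m=b&(z>70); q=P[m]; print(m.sum(),np.median(q,0),cv2.minAreaRect(q[:,:2].astype(np.float32)))
u=np.argwhere(m); print(u.min(0),u.max(0)); 
f=c['frame']; print(np.median(f[m],0))
# pointer line: bright pixels on the bar top
b2=(np.hypot(x-663.7,y-11.7)<34)&(z>70)&(f.min(2)>150); q=P[b2]
if b2.sum()>5:
    print('pointer',b2.sum(),np.median(q,0),cv2.minAreaRect(q[:,:2].astype(np.float32)))
```

```text
(array([   0,   17, 2435,  123, 1718,   87,    0,    0,    0,    0,    0,
        280,  724,    0,    0,    0]), array([ 44,  48,  52,  56,  60,  64,  68,  72,  76,  80,  84,  88,  92,
        96, 100, 104, 108]))
21797 [634.57654354  16.10478278 313.2741773 ] ((651.476318359375, 6.601818084716797), (57.99814987182617, 65.15625), 56.71615219116211)
[0 1] [399 639]
[61. 70. 71.]
pointer 268 [677.6383721    5.48865111 376.07148752] ((661.015380859375, 19.544692993164062), (58.33837127685547, 29.90656280517578), 3.1682403087615967)
```

Run:
```python
from h import *
c=np.load('w7.npy',allow_pickle=True).item()
P=cloud(c);x,y,z=P[...,0],P[...,1],P[...,2];f=c['frame']
m=(np.hypot(x-663.7,y-11.7)<36)&(z>84)&(z<98); q=P[m]; print(m.sum(),np.median(q,0),cv2.minAreaRect(q[:,:2].astype(np.float32)))
b=m&(f.min(2)>130);q=P[b];print(b.sum(),q.mean(0) if b.sum() else 0, cv2.minAreaRect(q[:,:2].astype(np.float32)) if b.sum() else 0)
plan([(664,11.7,150,3.1),(664,11.7,66.5,3.1)])
```

```text
1004 [664.54955411  11.45769168  92.53146474] ((663.7929077148438, 11.567773818969727), (13.095232009887695, 53.364112854003906), 87.48930358886719)
85 [677.78221171  11.1009774   92.73718139] ((663.8754272460938, 10.924360275268555), (53.441864013671875, 9.258504867553711), 0.5286793112754822)
[664.   11.7 150.    3.1] -> [ 0.0544 -0.0054  0.0485] 3.1413 rows>= 20.9
[664.   11.7  66.5   3.1] -> [0.     0.     0.0835] -0.0 rows>= 1.7
```

>>> {"name": "move_arm", "arguments": {
  "moves": [
    [0.01,0,0,-0.1],
    [0.03,-0.002,0,-0.24],
    [0.05,-0.004,0,-0.38],
    [0.054,-0.0054,0,-0.52],
    [0.054,-0.0054,0,-0.66],
    [0.054,-0.0054,0,-0.8],
    [0.054,-0.0054,0,-0.94],
    [0.054,-0.0054,0,-1.08],
    [0.054,-0.0054,0,-1.22],
    [0.054,-0.0054,0,-1.36],
    [0.054,-0.0054,0,-1.5],
    [0.054,-0.0054,0,-1.57]
  ],
  "jaw": 0.045
}}

```text
clock: 28.25
eef_pos: [663.6, 11.6, 198.7]
eef_rot: [3.139, -0.0, 1.533]
wrist_force: [0.2, -0.5, -0.2]
finger_gap: 45.3
finger_force: 0.0
```

>>> {"name": "move_arm", "arguments": {
  "moves": [
    [0,0,0,-0.14],
    [0,0,0,-0.28],
    [0,0,0,-0.42],
    [0,0,0,-0.56],
    [0,0,0,-0.7],
    [0,0,0,-0.84],
    [0,0,0,-0.98],
    [0,0,0,-1.12],
    [0,0,0,-1.26],
    [0,0,0,-1.4],
    [0,0,0,-1.5],
    [0,0,0,-1.57]
  ]
}}

```text
clock: 29.45
eef_pos: [663.6, 11.5, 198.8]
eef_rot: [3.142, 0.002, 3.102]
wrist_force: [0.3, -0.4, -0.5]
finger_gap: 45.1
finger_force: 0.0
```

>>> {"name": "move_arm", "arguments": {
  "moves": [
    [0,0,0,0],
    [0,0,0,0]
  ]
}}

```text
clock: 29.65
eef_pos: [663.7, 11.5, 198.0]
eef_rot: [3.142, 0.002, 3.096]
wrist_force: [0.1, -0.1, -0.1]
finger_gap: 44.8
finger_force: 0.0
```

Run:
```python
from h import *
print(manip.read_state()['joints'])
plan([(663.8,11.6,120,3.098),(663.8,11.6,67.5,3.098)])
```

```text
[-3.78457528e-02  5.64430976e-01  1.16471608e+00  3.00968088e-05
  1.41084659e+00 -1.56268443e+00]
[663.8    11.6   120.      3.098] -> [-0.0001  0.0001  0.078 ] -0.0024 rows>= 1.6
[663.8    11.6    67.5     3.098] -> [0.     0.     0.0525] -0.0 rows>= 1.0
```

>>> {"name": "move_arm", "arguments": {
  "moves": [
    [0,0,0.03,0],
    [0,0,0.06,0],
    [0,0,0.09,0],
    [0,0,0.115,0],
    [0,0,0.125,0],
    [0,0,0.129,0],
    [0,0,0.129,0],
    [0,0,0.129,0]
  ]
}}

```text
clock: 30.45
eef_pos: [664.5, 11.4, 69.3]
eef_rot: [3.142, 0.002, 3.097]
wrist_force: [-0.6, -0.2, 0.7]
finger_gap: 45.2
finger_force: 0.0
```

>>> {"name": "move_arm", "arguments": {
  "moves": [
    [0,0,0,0],
    [0,0,0,0],
    [0,0,0,0],
    [0,0,0,0],
    [0,0,0,0],
    [0,0,0,0]
  ],
  "jaw": 0,
  "squeeze": 20
}}

```text
clock: 31.05
eef_pos: [663.8, 11.6, 67.9]
eef_rot: [3.141, 0.0, 3.098]
wrist_force: [0.0, 1.9, 1.6]
finger_gap: 14.2
finger_force: 20.0
```

Run:
```python
from h import *
c=viewer.camera('wrist'); np.save('w8.npy',c,allow_pickle=True)
spanners(c,60,72,(380,640),(-150,160))
```

```text
spanner px [222.  62.] 4185 z 64.1 c [562.9 -34.2] size [30.5 59.7] yaw -0.016
spanner px [410.  34.] 2099 z 64.4 c [554.7  66. ] size [24.3 34.7] yaw -0.059
```

The visible spanner ends are where I left them, so I'll turn the selector.

>>> {"name": "move_arm", "arguments": {
  "moves": [
    [0,0,0,0.06],
    [0,0,0,0.18],
    [0,0,0,0.32],
    [0,0,0,0.46],
    [0,0,0,0.6],
    [0,0,0,0.74],
    [0,0,0,0.88],
    [0,0,0,1.02],
    [0,0,0,1.16],
    [0,0,0,1.28],
    [0,0,0,1.37],
    [0,0,0,1.4]
  ]
}}

```text
clock: 32.3
eef_pos: [664.6, 12.4, 67.9]
eef_rot: [3.139, -0.001, 1.695]
wrist_force: [6.6, 5.8, -1.2]
finger_gap: 13.9
finger_force: 20.0
```

>>> {"name": "move_arm", "arguments": {
  "moves": [
    [0,0,0,0],
    [0,0,0,0],
    [0,0,0,0]
  ]
}}

```text
clock: 32.6
eef_pos: [664.6, 12.4, 67.9]
eef_rot: [3.139, -0.001, 1.698]
wrist_force: [6.4, 7.6, -1.8]
finger_gap: 14.0
finger_force: 20.0
```

Run:
```python
from h import *
c=viewer.camera('wrist'); print(manip.read_state()['eef_rot'],manip.read_state()['finger_gap'])
cv2.imwrite('pics/w9.png',c['frame'])
```

```text
[ 3.13910745e+00 -9.95946270e-04  1.69809459e+00] 13.771523772469996
```

View pics/w9.png

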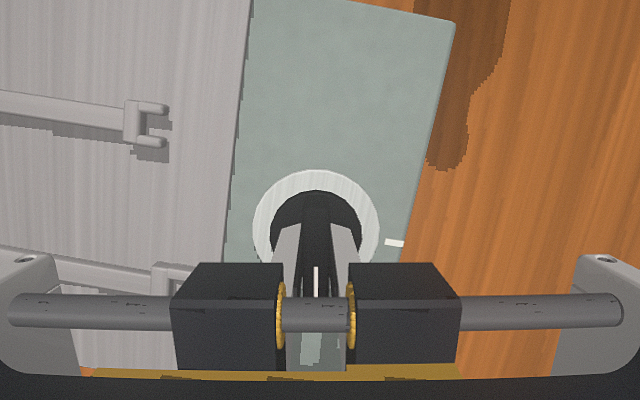

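The bar has turned with the fingers: the pointer is at (316,280) with the off mark at (394,243), a turn of 1.40 rad. Both spanners are still on the plate. Turning back now.

>>> {"name": "move_arm", "arguments": {
  "moves": [
    [0,0,0,-0.06],
    [0,0,0,-0.18],
    [0,0,0,-0.32],
    [0,0,0,-0.46],
    [0,0,0,-0.6],
    [0,0,0,-0.74],
    [0,0,0,-0.88],
    [0,0,0,-1.02],
    [0,0,0,-1.16],
    [0,0,0,-1.28],
    [0,0,0,-1.37],
    [0,0,0,-1.4]
  ]
}}

```text
clock: 33.85
eef_pos: [663.9, 11.6, 67.9]
eef_rot: [3.141, 0.0, 3.101]
wrist_force: [-0.9, 1.8, 2.5]
finger_gap: 13.6
finger_force: 20.0
```

>>> {"name": "move_arm", "arguments": {
  "moves": [
    [0,0,0,0],
    [0,0,0,0],
    [0,0,0,0]
  ]
}}

```text
clock: 34.15
eef_pos: [663.9, 11.6, 67.9]
eef_rot: [3.141, 0.0, 3.097]
wrist_force: [0.0, 3.0, 2.6]
finger_gap: 13.8
finger_force: 20.0
```

>>> {"name": "move_arm", "arguments": {
  "moves": [
    [0,0,0,0],
    [0,0,0,0],
    [0,0,0,0],
    [0,0,0,0],
    [0,0,0,0]
  ],
  "jaw": 0.05
}}

```text
clock: 34.65
eef_pos: [663.8, 11.3, 67.7]
eef_rot: [-3.142, -0.0, 3.098]
wrist_force: [0.3, 0.3, 0.2]
finger_gap: 48.9
finger_force: 0.0
```

>>> {"name": "move_arm", "arguments": {
  "moves": [
    [0,0,-0.02,0],
    [0,0,-0.06,0],
    [0,0,-0.1,0],
    [0.03,0,-0.14,0.1],
    [0.07,0,-0.18,0.24],
    [0.11,0,-0.22,0.38],
    [0.14,0,-0.24,0.52],
    [0.16,0,-0.24,0.66],
    [0.16,0,-0.24,0.8],
    [0.16,0,-0.24,0.94],
    [0.16,0,-0.24,1.08],
    [0.16,0,-0.24,1.2]
  ]
}}

```text
clock: 35.85
eef_pos: [503.9, 18.4, 307.9]
eef_rot: [3.141, 0.0, 1.892]
wrist_force: [0.5, 0.0, -1.2]
finger_gap: 50.2
finger_force: 0.0
```

>>> {"name": "move_arm", "arguments": {
  "moves": [
    [0,0,0,0.14],
    [0,0,0,0.28],
    [0,0,0,0.42],
    [0,0,0,0.56],
    [0,0,0,0.7],
    [0,0,0,0.84],
    [0,0,0,0.98],
    [0,0,0,1.12],
    [0,0,0,1.26],
    [0,0,0,1.4],
    [0,0,0,1.54],
    [0,0,0,1.68]
  ]
}}

```text
clock: 37.05
eef_pos: [503.9, 18.4, 307.9]
eef_rot: [3.142, -0.0, 0.212]
wrist_force: [-0.3, 0.3, -0.2]
finger_gap: 49.6
finger_force: 0.0
```

Run:
```python
from h import *
s=manip.read_state(); print(s['eef_pos'],s['eef_rot'])
plan([(440,12,320,-.042)])
```

```text
[503.89760038  18.41514478 307.85517215] [ 3.14150572e+00 -1.80339143e-04  2.11952429e-01]
[ 4.4e+02  1.2e+01  3.2e+02 -4.2e-02] -> [-0.0638 -0.0072 -0.0121] 0.254 rows>= 1.7
```

>>> {"name": "move_arm", "arguments": {
  "moves": [
    [-0.03,-0.003,-0.006,0.12],
    [-0.063,-0.007,-0.012,0.254],
    [-0.063,-0.007,-0.012,0.254],
    [-0.063,-0.007,-0.012,0.254],
    [-0.063,-0.007,-0.012,0.254]
  ]
}}

```text
clock: 37.55
eef_pos: [441.3, 11.7, 319.6]
eef_rot: [3.142, 0.0, -0.035]
wrist_force: [0.3, -0.7, -0.5]
finger_gap: 50.2
finger_force: 0.0
```

Run:
```python
from h import *
c=viewer.camera('wrist'); np.save('w10.npy',c,allow_pickle=True)
s=manip.read_state(); print(s['eef_pos'],s['eef_rot'])
P=cloud(c);x,y,z=P[...,0],P[...,1],P[...,2];f=c['frame']
m=(np.hypot(x-663.7,y-11.7)<36)&(z>84)&(z<98); q=P[m]; print('bar',m.sum(),np.median(q,0),cv2.minAreaRect(q[:,:2].astype(np.float32)))
spanners(c,60,72,(380,640),(-150,160))
spanners(c,3,20,(350,700),(-520,-180))
plan([(508,-31,200,-.044),(508,-31,70,-.044)])
cv2.imwrite('pics/w10.png',f)
```

```text
[441.37583876  11.70430847 319.40547705] [-3.14156610e+00  5.84275347e-04 -3.50966589e-02]
bar 25 [637.58106339  13.47212707  87.65254576] ((637.580810546875, 12.928772926330566), (1.856803059577942, 12.638858795166016), 0.038736727088689804)
spanner px [347. 112.] 1820 z 63.8 c [508.  -31.2] size [ 28.9 167.9] yaw -0.039
spanner px [270. 117.] 1204 z 64.0 c [507.3  68. ] size [ 24.  129.3] yaw -0.045
[ 5.08e+02 -3.10e+01  2.00e+02 -4.40e-02] -> [0.0681 0.0403 0.1194] 0.0089 rows>= 2.9
[ 5.08e+02 -3.10e+01  7.00e+01 -4.40e-02] -> [ 0.   -0.    0.13] -0.0 rows>= 2.6
```

View pics/w10.png

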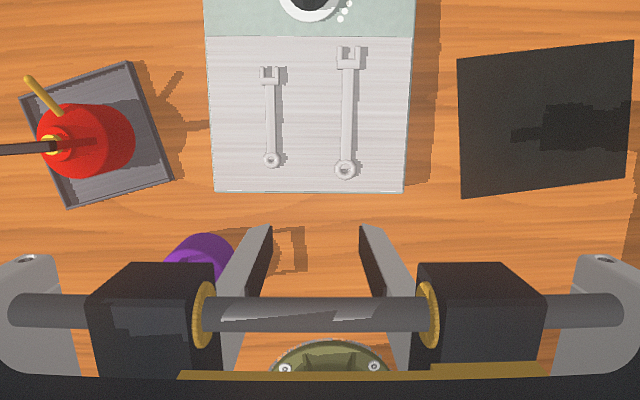

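Both spanners are still on the plate, c at (347,112) and a at (270,117). The mat is empty and the can stands in the pan. Now I'll take c back.

>>> {"name": "move_arm", "arguments": {
  "moves": [
    [0.02,0.01,0.03,0],
    [0.045,0.025,0.07,0.009],
    [0.065,0.04,0.11,0.009],
    [0.068,0.0405,0.15,0.009],
    [0.068,0.0405,0.19,0.009],
    [0.068,0.0405,0.22,0.009],
    [0.068,0.0405,0.24,0.009],
    [0.068,0.0405,0.251,0.009],
    [0.068,0.0405,0.255,0.009],
    [0.068,0.0405,0.255,0.009],
    [0.068,0.0405,0.255,0.009]
  ]
}}

```text
clock: 38.7
eef_pos: [508.0, -31.3, 65.7]
eef_rot: [3.141, -0.001, -0.045]
wrist_force: [0.2, 0.1, 0.2]
finger_gap: 49.9
finger_force: 0.0
```

>>> {"name": "move_arm", "arguments": {
  "moves": [
    [0,0,0.004,0],
    [0,0,0.007,0],
    [0,0,0.0075,0],
    [0,0,0.0075,0]
  ]
}}

```text
clock: 39.1
eef_pos: [507.4, -31.3, 57.2]
eef_rot: [-3.142, 0.0, -0.045]
wrist_force: [0.0, -0.2, 0.5]
finger_gap: 50.1
finger_force: 0.0
```

>>> {"name": "move_arm", "arguments": {
  "moves": [
    [0,0,0,0],
    [0,0,0,0],
    [0,0,0,0],
    [0,0,0,0],
    [0,0,0,0],
    [0,0,0,0]
  ],
  "jaw": 0,
  "squeeze": 30
}}

```text
clock: 39.7
eef_pos: [507.4, -31.3, 57.3]
eef_rot: [-3.142, -0.0, -0.045]
wrist_force: [-1.0, 0.0, 0.3]
finger_gap: 14.5
finger_force: 30.0
```

>>> {"name": "move_arm", "arguments": {
  "moves": [
    [0,0,-0.01,0],
    [0,0,-0.03,0],
    [0,0,-0.06,0],
    [0,0,-0.09,0],
    [0,0,-0.12,0],
    [0,0,-0.14,0],
    [0,0,-0.142,0],
    [0,0,-0.142,0]
  ]
}}

```text
clock: 40.5
eef_pos: [507.3, -31.2, 199.1]
eef_rot: [-3.142, -0.0, -0.045]
wrist_force: [0.1, -0.3, -2.5]
finger_gap: 14.6
finger_force: 30.0
```

Run:
```python
from h import *
plan([(498,-411,200,.105),(498,-411,11,.105)])
```

```text
[ 4.98e+02 -4.11e+02  2.00e+02  1.05e-01] -> [ 0.0079  0.3798 -0.0009] -0.1502 rows>= 7.6
[ 4.98e+02 -4.11e+02  1.10e+01  1.05e-01] -> [0.    0.    0.189] -0.0 rows>= 3.8
```

>>> {"name": "move_arm", "arguments": {
  "moves": [
    [0,0.02,0,-0.01],
    [0.001,0.06,0,-0.03],
    [0.002,0.105,0,-0.045],
    [0.003,0.15,0,-0.06],
    [0.004,0.195,0,-0.075],
    [0.005,0.24,0,-0.09],
    [0.006,0.285,0,-0.11],
    [0.007,0.325,0,-0.13],
    [0.008,0.355,0,-0.15],
    [0.008,0.374,0,-0.15],
    [0.008,0.38,0,-0.15],
    [0.008,0.38,0,-0.15]
  ]
}}

```text
clock: 41.7
eef_pos: [497.8, -411.2, 197.7]
eef_rot: [-3.14, 0.001, 0.104]
wrist_force: [-0.0, -0.7, -2.0]
finger_gap: 14.8
finger_force: 30.0
```

>>> {"name": "move_arm", "arguments": {
  "moves": [
    [0,0,0.02,0],
    [0,0,0.05,0],
    [0,0,0.09,0],
    [0,0,0.13,0],
    [0,0,0.16,0],
    [0,0,0.178,0],
    [0,0,0.186,0],
    [0,0,0.188,0],
    [0,0,0.188,0],
    [0,0,0.188,0]
  ]
}}

```text
clock: 42.7
eef_pos: [498.8, -411.4, 12.6]
eef_rot: [3.14, -0.001, 0.105]
wrist_force: [-0.2, 0.1, -0.7]
finger_gap: 14.9
finger_force: 30.0
```

>>> {"name": "move_arm", "arguments": {
  "moves": [
    [0,0,0.001,0],
    [0,0,0.002,0],
    [0,0,0.003,0],
    [0,0,0.004,0],
    [0,0,0.004,0]
  ]
}}

```text
clock: 43.2
eef_pos: [498.1, -411.2, 7.0]
eef_rot: [-3.141, 0.0, 0.105]
wrist_force: [0.2, 0.1, -1.1]
finger_gap: 14.4
finger_force: 30.0
```

Contact is expected at TCP z of about 5.3.

>>> {"name": "move_arm", "arguments": {
  "moves": [
    [0,0,0.0005,0],
    [0,0,0.001,0],
    [0,0,0.0015,0],
    [0,0,0.0017,0],
    [0,0,0.0017,0]
  ]
}}

```text
clock: 43.7
eef_pos: [498.2, -411.2, 5.5]
eef_rot: [-3.142, 0.0, 0.105]
wrist_force: [-0.6, -0.3, -0.9]
finger_gap: 14.3
finger_force: 30.0
```

>>> {"name": "move_arm", "arguments": {
  "moves": [
    [0,0,0,0],
    [0,0,0,0],
    [0,0,0,0],
    [0,0,0,0],
    [0,0,0,0]
  ],
  "jaw": 0.05
}}

```text
clock: 44.2
eef_pos: [498.3, -411.3, 5.6]
eef_rot: [3.142, -0.0, 0.105]
wrist_force: [-0.5, 0.2, -0.8]
finger_gap: 49.1
finger_force: 0.0
```

>>> {"name": "move_arm", "arguments": {
  "moves": [
    [0,0,-0.01,0],
    [0,0,-0.03,0],
    [0,0,-0.06,0],
    [0,0,-0.1,0],
    [0,0,-0.14,0],
    [0,0,-0.18,0],
    [0,0,-0.22,0],
    [0,0,-0.25,0],
    [0,0,-0.27,0],
    [0,0,-0.27,0]
  ]
}}

```text
clock: 45.2
eef_pos: [498.7, -411.6, 279.4]
eef_rot: [3.137, -0.004, 0.105]
wrist_force: [0.3, -0.4, -0.3]
finger_gap: 49.9
finger_force: 0.0
```

Run:
```python
from h import *
plan([(447,-60,330,-.043)])
```

```text
[ 4.47e+02 -6.00e+01  3.30e+02 -4.30e-02] -> [-0.0146 -0.3551 -0.0506] 0.1478 rows>= 7.2
```

>>> {"name": "move_arm", "arguments": {
  "moves": [
    [-0.001,-0.03,-0.01,0.02],
    [-0.003,-0.075,-0.02,0.04],
    [-0.005,-0.12,-0.03,0.06],
    [-0.007,-0.165,-0.04,0.08],
    [-0.009,-0.21,-0.05,0.1],
    [-0.011,-0.255,-0.055,0.12],
    [-0.013,-0.3,-0.055,0.14],
    [-0.014,-0.335,-0.055,0.148],
    [-0.0146,-0.355,-0.055,0.148],
    [-0.0146,-0.355,-0.055,0.148],
    [-0.0146,-0.355,-0.055,0.148]
  ]
}}

```text
clock: 46.3
eef_pos: [446.5, -59.9, 329.9]
eef_rot: [3.142, 0.001, -0.042]
wrist_force: [-0.1, 0.2, 0.1]
finger_gap: 50.0
finger_force: 0.0
```

Run:
```python
from h import *
c=viewer.camera('wrist'); np.save('w11.npy',c,allow_pickle=True)
s=manip.read_state(); print(s['eef_pos'],s['eef_rot'])
spanners(c,60,72,(380,640),(-150,160))
spanners(c,3,20,(350,700),(-520,-180))
plan([(507.5,68,200,-.045),(507.5,68,65,-.045)])
```

```text
[446.53362202 -60.31593943 329.96419981] [-3.14157075e+00  8.57078509e-04 -4.34125322e-02]
spanner px [218. 124.] 1125 z 64.1 c [507.1  68.1] size [ 24.9 128.9] yaw -0.049
spanner px [544. 114.] 1506 z 11.1 c [ 499.2 -409.7] size [169.4  31.1] yaw 0.103
[ 5.075e+02  6.800e+01  2.000e+02 -4.500e-02] -> [ 0.0553 -0.1308  0.13  ] 0.0016 rows>= 3.9
[ 5.075e+02  6.800e+01  6.500e+01 -4.500e-02] -> [ 0.    -0.     0.135] -0.0 rows>= 2.7
```

>>> {"name": "move_arm", "arguments": {
  "moves": [
    [0.015,-0.03,0.03,0],
    [0.03,-0.065,0.06,0],
    [0.045,-0.1,0.09,0],
    [0.055,-0.125,0.13,0],
    [0.0553,-0.131,0.17,0],
    [0.0553,-0.131,0.205,0],
    [0.0553,-0.131,0.235,0],
    [0.0553,-0.131,0.255,0],
    [0.0553,-0.131,0.265,0],
    [0.0553,-0.131,0.265,0],
    [0.0553,-0.131,0.265,0]
  ]
}}

```text
clock: 47.45
eef_pos: [508.0, 68.3, 66.2]
eef_rot: [-3.142, -0.001, -0.044]
wrist_force: [0.0, 0.4, 0.1]
finger_gap: 49.9
finger_force: 0.0
```

>>> {"name": "move_arm", "arguments": {
  "moves": [
    [0,0,0.004,0],
    [0,0,0.007,0],
    [0,0,0.0078,0],
    [0,0,0.0078,0]
  ]
}}

```text
clock: 47.85
eef_pos: [507.5, 68.8, 57.8]
eef_rot: [-3.142, -0.0, -0.043]
wrist_force: [1.2, -0.1, -0.6]
finger_gap: 50.2
finger_force: 0.0
```

>>> {"name": "move_arm", "arguments": {
  "moves": [
    [0,0,0,0],
    [0,0,0,0],
    [0,0,0,0],
    [0,0,0,0],
    [0,0,0,0],
    [0,0,0,0]
  ],
  "jaw": 0,
  "squeeze": 30
}}

```text
clock: 48.45
eef_pos: [507.5, 68.7, 57.8]
eef_rot: [3.142, -0.0, -0.043]
wrist_force: [-0.5, 0.3, -0.3]
finger_gap: 12.6
finger_force: 30.0
```

>>> {"name": "move_arm", "arguments": {
  "moves": [
    [0,0,-0.01,0],
    [0,0,-0.03,0],
    [0,0,-0.06,0],
    [0,0,-0.09,0],
    [0,0,-0.12,0],
    [0,0,-0.14,0],
    [0,0,-0.142,0],
    [0,0,-0.142,0]
  ]
}}

```text
clock: 49.25
eef_pos: [507.3, 68.8, 199.6]
eef_rot: [-3.142, -0.0, -0.043]
wrist_force: [-1.0, 0.1, -1.8]
finger_gap: 12.7
finger_force: 30.0
```

Run:
```python
from h import *
plan([(486,-280,200,.105),(486,-280,11,.105)])
```

```text
[ 4.86e+02 -2.80e+02  2.00e+02  1.05e-01] -> [-0.0063  0.3494 -0.0004] -0.1481 rows>= 7.0
[ 4.86e+02 -2.80e+02  1.10e+01  1.05e-01] -> [0.    0.    0.189] -0.0 rows>= 3.8
```

>>> {"name": "move_arm", "arguments": {
  "moves": [
    [0,0.02,0,-0.01],
    [-0.001,0.06,0,-0.03],
    [-0.002,0.105,0,-0.045],
    [-0.003,0.15,0,-0.06],
    [-0.004,0.195,0,-0.08],
    [-0.005,0.235,0,-0.1],
    [-0.006,0.275,0,-0.12],
    [-0.006,0.31,0,-0.14],
    [-0.006,0.335,0,-0.148],
    [-0.006,0.346,0,-0.148],
    [-0.006,0.349,0,-0.148],
    [-0.006,0.349,0,-0.148]
  ]
}}

```text
clock: 50.45
eef_pos: [486.4, -279.0, 199.1]
eef_rot: [-3.141, 0.001, 0.105]
wrist_force: [0.1, 0.6, -0.8]
finger_gap: 12.6
finger_force: 30.0
```

>>> {"name": "move_arm", "arguments": {
  "moves": [
    [0,0,0.02,0],
    [0,0,0.05,0],
    [0,0,0.09,0],
    [0,0,0.13,0],
    [0,0,0.16,0],
    [0,0,0.178,0],
    [0,0,0.186,0],
    [0,0,0.188,0],
    [0,0,0.188,0],
    [0,0,0.188,0]
  ]
}}

```text
clock: 51.45
eef_pos: [487.0, -279.8, 12.9]
eef_rot: [3.14, -0.001, 0.105]
wrist_force: [0.0, -0.4, -0.7]
finger_gap: 12.7
finger_force: 30.0
```

>>> {"name": "move_arm", "arguments": {
  "moves": [
    [0,0,0.001,0],
    [0,0,0.002,0],
    [0,0,0.003,0],
    [0,0,0.004,0],
    [0,0,0.004,0]
  ]
}}

```text
clock: 51.95
eef_pos: [486.3, -279.6, 7.6]
eef_rot: [-3.141, 0.0, 0.105]
wrist_force: [-0.4, -1.1, -0.5]
finger_gap: 12.7
finger_force: 30.0
```

Contact is expected at about 5.8.

>>> {"name": "move_arm", "arguments": {
  "moves": [
    [0,0,0.0005,0],
    [0,0,0.001,0],
    [0,0,0.0015,0],
    [0,0,0.0019,0],
    [0,0,0.0019,0]
  ]
}}

```text
clock: 52.45
eef_pos: [486.4, -279.7, 5.8]
eef_rot: [-3.142, 0.0, 0.105]
wrist_force: [-0.6, 0.1, -0.9]
finger_gap: 12.6
finger_force: 30.0
```

>>> {"name": "move_arm", "arguments": {
  "moves": [
    [0,0,0,0],
    [0,0,0,0],
    [0,0,0,0],
    [0,0,0,0],
    [0,0,0,0]
  ],
  "jaw": 0.05
}}

```text
clock: 52.95
eef_pos: [486.4, -279.6, 5.9]
eef_rot: [3.142, -0.0, 0.105]
wrist_force: [-0.3, 0.4, -0.4]
finger_gap: 48.4
finger_force: 0.0
```

>>> {"name": "move_arm", "arguments": {
  "moves": [
    [0,0,-0.01,0],
    [0,0,-0.03,0],
    [0,0,-0.06,0],
    [0,0,-0.1,0],
    [0,0,-0.14,0],
    [0,0,-0.18,0],
    [-0.01,-0.03,-0.22,0],
    [-0.03,-0.07,-0.26,0],
    [-0.04,-0.1,-0.3,0],
    [-0.04,-0.12,-0.33,0],
    [-0.04,-0.12,-0.33,0],
    [-0.04,-0.12,-0.33,0]
  ]
}}

```text
clock: 54.15
eef_pos: [434.0, -164.2, 336.7]
eef_rot: [3.14, -0.002, 0.106]
wrist_force: [-0.3, 0.3, 0.1]
finger_gap: 50.1
finger_force: 0.0
```

Run:
```python
from h import *
c=viewer.camera('wrist'); np.save('w12.npy',c,allow_pickle=True)
s=manip.read_state(); print(s['eef_pos'],s['eef_rot'],s['clock'])
spanners(c,3,20,(350,700),(-520,-180))
spanners(c,60,72,(380,640),(-150,160))
w=c['frame']; t=viewer.camera('side')['frame']
cv2.imwrite('pics/end.png',np.vstack([w[:250],t[90:350]]))
```

```text
[ 433.86855071 -164.57090044  335.42965413] [-3.14147281e+00  4.58791180e-04  1.05030980e-01] 54.2
spanner px [479. 133.] 1424 z 11.3 c [ 499.2 -412. ] size [169.3  34.7] yaw 0.107
spanner px [394. 133.] 873 z 11.6 c [ 486.3 -279. ] size [129.7  24.6] yaw 0.118
```

View pics/end.png

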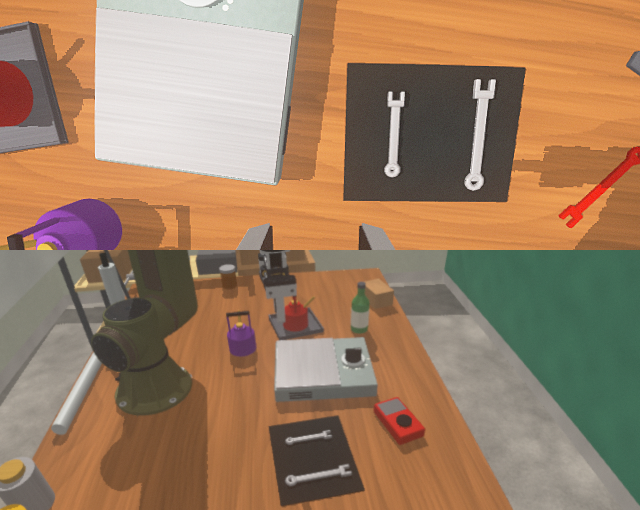

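Both spanners lie flat on the mat at (394,133) and (479,133), and the can is upright in the pan. The meter and bottle haven't moved, and the arm is clear.

```bash
python3 -c "from cell import manip; print(manip.sign_off())"
```

```text
the job is handed in; nothing more can be done
None
```

I handed the job in at about 54 s: the oil can stands upright in the drip pan, the selector went to two dots and back to off with both spanners (a and c; b was absent) on the plate, and both now lie flat side by side on the mat; the final off position was judged from the gripper angle, not a last picture.

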